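Build and load the second tier of a kiln stack

ROBOT

A 6-joint arm with a two-finger parallel gripper is mounted at the origin on the work surface. World frame = base frame: x ahead of the robot, y to its left, z up, the work surface at z = 0. Lengths are in m, angles in rad, forces in N, time in s.
With the tool pointing down it reaches from about 0.425 to 0.95 m from the base axis. Payload 3.5 kg.
Tool frame: the origin (TCP) lies on the centre line of the jaws, within the pads' length; the fingertips stand 25 mm ahead of it and the grasp point (between the pads) lies 6 mm ahead of it; y points along the fingers, z is the direction in which the jaws open and shut, and the axes are right-handed (so a half turn about y gives the same grasp; the last joint's range is limited). The gripper opens to 85 mm and grips with 20 to 120 N. Pads are 22 mm wide; open, the fingers measure 114 mm over their backs; the gripper's body (76 mm by 85 mm) begins 54 mm behind the grasp point. The pads swing forward as they close: fully open they stand 13 mm farther back than shut.
Start: joints at [1.153, 0.286, 1.577, -0, 1.279, -0.15], TCP at [0.179, 0.651, 0.256] pointing down, gripper open.
Joint ranges: [-2.77, 2.77], [-0.9, 2.22], [0.21, 2.48], [-1.53, 4.67], [0.24, 2.81], [-2.84, 2.84]. Speed limits (rad/s): [2.79, 2.79, 3.14, 3.14, 3.14, 3.14].

INTERFACE

Orientations are given as a unit quaternion [x, y, z, w].
In Python, from plant import ctrl gives the robot as it stands.
- The arm moves only by the tool arm_command, never from a script. Its argument "steps" is a list of rows, each an object with "hand": the opening, from 0 (shut) to 1 (fully open); "travel": the shift along the tool's x, y, z in units of 0.3 m (1.0 is 0.3 m), a list of three; "rotation": the turn, a rotation vector about the tool's x, y, z in units of 30 degrees (1.0 is 30 degrees), a list of three. A call has 1 to 20 rows; each row shifts and turns the pose as measured when the row begins, along the tool's axes as they then stand; what a row does not reach is not made up. A row lasts 1/8 s, in which the tool goes at most 62.5 mm and 10.7 degrees, less where a joint would pass 70% of its speed; a pose out of reach is approached as far as the arm can. A call with a number of a shift or a turn outside -1 to 1 is refused whole. A call with a gripper value outside its range is refused whole. The fingers move at their own pace and stop on an object; "grip_force" is the grip in N (left out, the last holds). Time passes only in rows, so rows that do not move let the fingers close. It gives the time, the measured TCP pose, the force and the opening at its end, in the units of the state.
- ctrl.get_state(): the state, without advancing time (a new reading comes with each control period).
- ctrl.read_camera(name): name is "scene" or "top" or "wrist"; returns (picture, depth): 400x640x3 uint8, blue, green, red; 400x640 float32, m along the optical axis (not along the pixel's ray), 0 where there is no reading.
- ctrl.camera_params(name): a dict with "fx", "fy", "cx", "cy" (pixels), "extrinsics" (4x4, takes a point from camera to world coordinates); the wrist camera has in their place "tool_from_camera" (4x4, takes a point from camera to tool coordinates, whose origin is the TCP and whose axes are the tool frame's). Camera axes: x right, y down, z forward; pixel columns grow to the right and rows downward; lengths in m; the calibration is good to about 2 mm. The wrist camera is an equidistant fisheye: a pixel r from the principal point sees the ray r / f radians off the axis. A picture is of the moment at which its call begins: read the wrist's pose just before it. camera_params takes no time and is no camera call.
- ctrl.sign_off(): hands the job in, once; it reports no verdict.
Trained networks look in the newest picture that a camera, given by its name, has taken for a name from the list of things; names that differ only in an ending like _2 or _b are one class to them, and where a whole thing is asked for, a point or a joint stands for the part that bears it (a point fixed in the world has none). Each returns a list of dicts, best first, with "score" (0 to 1); they miss things now and then, are a little off and sometimes report something else, mostly with a low value. They report only what shows in the picture. A call takes as long as a camera call.
- ctrl.masks_of(camera, thing): "region" (400x640 bool, what is visible of it) and "at" ([column, row] in pixels, amid what is visible of it).
The state is a dict: "time": time; "qpos": joint angles; "dq": joint speeds; "joint_efforts": joint torques, N m; "eef_pos": TCP position; "tcp_rot": TCP orientation; "contact_force": force on the tool from outside, world axes, zero at the start; "wrist_torque": the same for the moment, N m; "opening": opening from 0.0 (shut) to 1.0 (fully open).
Only numpy, scipy, OpenCV 4.12 (cv2) and the standard library are available. Lean on these libraries where they do the work, as an engineer would, in place of code of your own. Each camera call takes 0.05 s, during which the arm holds its last target.

TASK

Set up the second tier of the kiln stack: put the scraper that lies on the lower slab away in the tool tray, pull the two props of matching height (100 mm) out of the slotted rack and stand one upright in each chalk outline on the slab, then lay the upper kiln shelf level, centred and square on top of them. Then stand every unglazed terracotta pot upright on that shelf with its whole foot on it. Leave the two odd props in the rack and do not disturb the mug or the metal ornament.

Things in the scene. Friction and masses are not known exactly. Their poses are not given: they have to be found in the camera images.
- slab_top (a point): lower kiln slab, pale, fixed to the table, 200 mm (its x) by 280 mm (its y) by 20 mm thick; this point is the centre of its top face, z up
- mark_l (a point): centre of one of the two white chalk outlines (112 by 40 mm, long way along the slab's x) on the slab's top face, 85 mm from the slab's centre along its +y; axes as the slab's
- mark_r (a point): the other chalk outline, 85 mm from the slab's centre along its -y
- rack: fixed plywood rack, 122 mm (its x) by 264 mm (its y) and 72 mm tall, origin at the centre of its underside; four slots 33 mm wide run along its x, at -99, -33, 33 and 99 mm along its y; slot floors are 10 mm above the table, so the props stand 62 mm deep in them and only their top edges stick out above the rack
- prop_a_center (a point): white ceramic kiln prop, a slab on edge, one of the matching pair: 100 mm wide (its x), 30 mm thick (its y), 100 mm tall (its z), about 0.4 kg; this point is its centre, half-way up. It starts upright in a rack slot, sticking out 38 mm above the rack
- prop_b_center (a point): white ceramic kiln prop, a slab on edge, the other of the matching pair: 100 mm wide (its x), 30 mm thick (its y), 100 mm tall (its z), about 0.4 kg; this point is its centre, half-way up. It starts upright in a rack slot, sticking out 38 mm above the rack
- prop_short_center (a point): white ceramic kiln prop, a slab on edge, the short odd one: 100 mm wide (its x), 30 mm thick (its y), 80 mm tall (its z), about 0.4 kg; this point is its centre, half-way up. It starts upright in a rack slot, sticking out 18 mm above the rack
- prop_tall_center (a point): white ceramic kiln prop, a slab on edge, the tall odd one: 100 mm wide (its x), 30 mm thick (its y), 120 mm tall (its z), about 0.4 kg; this point is its centre, half-way up. It starts upright in a rack slot, sticking out 58 mm above the rack
- shelf_center (a point): upper kiln shelf, loose pale plate 190 (its x) by 240 (its y) by 12 mm, about 0.75 kg; two hand slots right through it (41 mm in x by 37 mm in y, centred 38 mm either side of the middle along y) leave a web 39 mm wide (along y) to pinch from above; this point is the plate's centre. It starts on a wooden stand, underside 25 mm above the table, open below the slots
- scraper_center (a point): scraper lying on the slab: wooden handle 100 mm long (its x), 26 mm wide (its y), 22 mm high, steel blade 56 mm wide reaching to 110 mm along its +x from the handle's centre; this point is the handle's centre, half-way up; 0.12 kg
- tray_in (a point): grey open tool tray, fixed, outside 230 mm (its x) by 110 mm (its y) by 30 mm tall, walls 4 mm; this point is the centre of its inner floor, 4 mm above the table
- pot_a_center (a point): straight-sided unglazed terracotta pot, 106 mm tall, foot 72 mm across, body up to 72 mm across below 58 mm above the foot, above that a plain collar 38 mm across up to the top; about 0.16 kg, bottom-heavy; this point is on its axis, half-way up. May be absent
- pot_b_center (a point): bellied unglazed terracotta pot, 106 mm tall, foot 70 mm across, body up to 76 mm across below 58 mm above the foot, above that a plain collar 38 mm across up to the top; about 0.16 kg, bottom-heavy; this point is on its axis, half-way up. May be absent
- pot_c_center (a point): straight-sided unglazed terracotta pot, 106 mm tall, foot 72 mm across, body up to 72 mm across below 58 mm above the foot, above that a plain collar 38 mm across up to the top; about 0.16 kg, bottom-heavy; this point is on its axis, half-way up. May be absent
- pot_d_center (a point): bellied unglazed terracotta pot, 106 mm tall, foot 70 mm across, body up to 76 mm across below 58 mm above the foot, above that a plain collar 38 mm across up to the top; about 0.16 kg, bottom-heavy; this point is on its axis, half-way up. May be absent
- mug: blue ceramic mug, 85 mm tall, a bystander; origin at the centre of its underside
- ornament: flat dark six-armed metal ornament, 72 mm across, a bystander; origin at the centre of its underside

How it is judged:
By the outcome, as a careful person would: the job done as asked, in the order asked, and still so for the second after the job is handed in, with the robot touching nothing.
Of pot_a, pot_b, pot_c, pot_d only 2 to 4 are there at a start; the rules pass over those that are not, and their reading is None.
At some moment in a run one of scraper, pot_a, pot_b, pot_c, pot_d may be knocked a few centimetres aside while the robot is not near it.
It also fails if it takes over 210 s, if anything falls off the work surface, if the arm or the gripper's body presses on something with over 40 N, if the wrist force passes 120 N, or if a joint passes its speed limit or range.

## Working session

There is one attempt and no reset: what is moved stays moved. The work goes in short steps, Python scripts to look and compute and a tool call to move; the robot and the scene stay as the last step left them, time stands still between calls to the robot, and variables do not carry over. Pictures are saved under pics/ and viewed, and the job is handed in when it is done.

Besides the shell and the picture viewer there is one more tool, called as name([rows], argument=value, ...), one row to a line, values as JSON. arm_command: Moves the arm, as the interface text tells. Shifts and turns lie within -1 to 1; 1 stands for 0.3 m of shift or 30 degrees of turn. Its arguments: {"type":"object","properties":{"steps":{"type":"array","items":{"type":"object","properties":{"hand":{"type":"number"},"travel":{"type":"array","items":{"type":"number","minimum":-1,"maximum":1}},"rotation":{"type":"array","items":{"type":"number","minimum":-1,"maximum":1}}}}},"grip_force":{"type":"number"}},"required":["steps"]}

```bash
ls; mkdir -p pics; cat > h.py <<'E'
import numpy as np, cv2
from scipy.spatial.transform import Rotation as R
from plant import ctrl
def shot(name,fn=None):
    im,d=ctrl.read_camera(name)
    if fn: cv2.imwrite('pics/'+fn,im)
    return im,d
def pts(name,d,mask=None):
    p=ctrl.camera_params(name); T=np.array(p['extrinsics'])
    v,u=np.nonzero((d>0)&(mask if mask is not None else True)); z=d[v,u]
    P=np.c_[(u-p['cx'])/p['fx']*z,(v-p['cy'])/p['fy']*z,z]
    return P@T[:3,:3].T+T[:3,3],u,v
E
python3 - <<'E'
from h import *
s=ctrl.get_state(); print(s)
for c in ['scene','top','wrist']:
    im,d=shot(c,c+'0.png'); np.save(c+'0.npy',d); print(c,{k:np.round(v,3).tolist() for k,v in ctrl.camera_params(c).items()})
E
```

```text
pics
{'time': 0.0, 'qpos': array([ 1.15303868e+00,  2.87176486e-01,  1.57818742e+00, -6.42401127e-07,
        1.27858886e+00, -1.50006912e-01]), 'dq': array([ 0.00102057, -0.00010507, -0.00104928, -0.00079871, -0.00177488,
       -0.00260301]), 'joint_efforts': array([ 3.89130673e-04, -4.05988240e+01, -2.92623103e+01, -1.49263906e-04,
        5.90822849e-03,  6.95328680e-06]), 'eef_pos': array([0.17830973, 0.65040019, 0.25493425]), 'tcp_rot': array([ 0.70158025, -0.09461503,  0.09414803, -0.69997807]), 'contact_force': array([-0.02766693,  0.75290618,  0.35853932]), 'wrist_torque': array([ 1.43965840e-02, -2.35999998e-02,  1.26782862e-05]), 'opening': 0.9935756868784414}
scene {'fx': 394.418, 'fy': 394.418, 'cx': 319.63, 'cy': 200.725, 'extrinsics': [[-0.36, 0.79, -0.496, 1.059], [0.933, 0.299, -0.2, 0.199], [-0.01, -0.535, -0.845, 0.918], [0.0, 0.0, 0.0, 1.0]]}
top {'fx': 511.605, 'fy': 511.605, 'cx': 317.26, 'cy': 202.734, 'extrinsics': [[0.027, -0.987, 0.158, 0.328], [-1.0, -0.027, -0.002, -0.001], [0.006, -0.158, -0.987, 1.557], [0.0, 0.0, 0.0, 1.0]]}
wrist {'fx': 309.707, 'fy': 309.707, 'cx': 320.824, 'cy': 197.405, 'tool_from_camera': [[0.001, 0.964, 0.268, -0.069], [-0.001, -0.268, 0.964, -0.117], [1.0, -0.001, 0.001, 0.0], [0.0, 0.0, 0.0, 1.0]]}
```

View pics/top0.png

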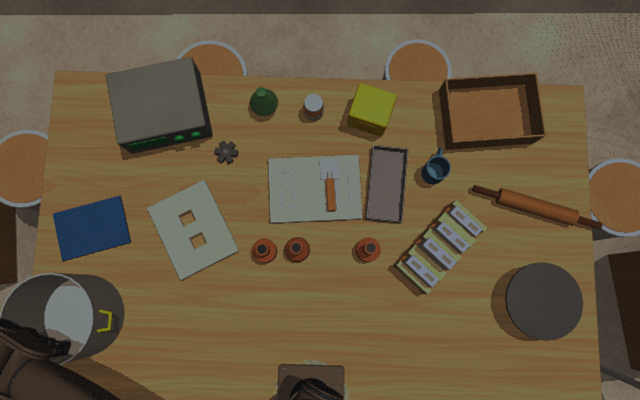

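View pics/scene0.png

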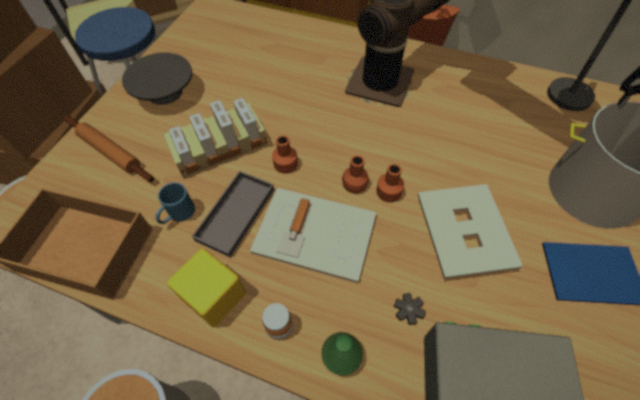

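View pics/wrist0.png

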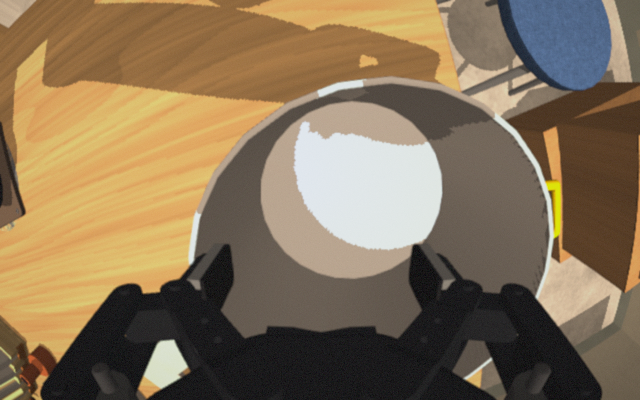

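```bash
python3 - <<'E'
from h import *
import pickle
s=ctrl.get_state(); print(R.from_quat(s['tcp_rot']).as_matrix().round(3))
im,d=shot('top'); out={}
for t in ['slab_top','rack','prop_a_center','prop_short_center','prop_tall_center','shelf_center','scraper_center','tray_in','pot_a_center','pot_b_center','mug','ornament','mark_l']:
    ms=ctrl.masks_of('top',t); out[t]=ms
    for m in ms:
        if m['score']<.25: continue
        P,u,v=pts('top',d,m['region']); 
        if len(P)<3: print(t,m['score'],m['at'],'few');continue
        print(t,round(m['score'],2),np.round(m['at']),len(P),'med',np.median(P,0).round(3),'min',np.percentile(P,2,0).round(3),'max',np.percentile(P,98,0).round(3))
pickle.dump((im,d,out),open('top0.pkl','wb'))
im4=cv2.resize(im[130:300,130:530],None,fx=2,fy=2,interpolation=cv2.INTER_CUBIC); cv2.imwrite('pics/crop.png',im4)
print(ctrl.get_state()['time'])
E
```

```text
[[ 0.964 -0.001  0.265]
 [-0.265 -0.002  0.964]
 [-0.    -1.    -0.002]]
slab_top 0.63 [369. 249.] 497 med [ 0.431 -0.154  0.05 ] min [ 0.402 -0.19  -0.001] max [ 0.467 -0.124  0.11 ]
slab_top 0.37 [448. 237.] 514 med [ 0.472 -0.386  0.108] min [ 0.435 -0.427  0.06 ] max [ 0.512 -0.349  0.115]
rack 0.6 [436. 244.] 1695 med [ 0.44  -0.351  0.07 ] min [ 0.323 -0.458  0.015] max [ 0.572 -0.248  0.078]
prop_a_center 0.6 [423. 268.] 494 med [ 0.375 -0.304  0.108] min [ 0.337 -0.343  0.065] max [ 0.411 -0.262  0.116]
prop_short_center 0.95 [466. 221.] 410 med [ 0.521 -0.433  0.088] min [ 0.483 -0.474  0.058] max [ 0.558 -0.393  0.095]
prop_tall_center 0.6 [436. 254.] 515 med [ 0.423 -0.343  0.128] min [ 0.386 -0.385  0.074] max [ 0.461 -0.305  0.135]
shelf_center 0.92 [190. 228.] 5012 med [0.481 0.366 0.036] min [ 0.357  0.25  -0.   ] max [0.608 0.481 0.043]
shelf_center 0.5 [369. 252.] 479 med [ 0.431 -0.154  0.051] min [ 0.402 -0.19   0.017] max [ 0.467 -0.125  0.11 ]
scraper_center 0.65 [331. 178.] 623 med [ 0.654 -0.041  0.029] min [ 0.555 -0.063  0.017] max [ 0.705 -0.012  0.046]
tray
[... 277 characters left out ...]
 0.401 -0.19  -0.001] max [ 0.466 -0.125  0.11 ]
pot_b_center 0.9 [297. 248.] 509 med [0.427 0.05  0.047] min [ 0.397  0.019 -0.001] max [0.462 0.088 0.11 ]
pot_b_center 0.66 [436. 168.] 729 med [ 0.688 -0.366  0.032] min [ 0.645 -0.399 -0.004] max [ 0.742 -0.324  0.087]
mug 0.6 [438. 169.] 664 med [ 0.687 -0.366  0.039] min [ 0.645 -0.392 -0.   ] max [ 0.74  -0.324  0.087]
ornament 0.58 [228. 153.] 361 med [0.725 0.283 0.018] min [ 0.696  0.252 -0.002] max [0.758 0.314 0.026]
mark_l 0.83 [312. 191.] 5339 med [0.614 0.019 0.019] min [ 0.52  -0.13   0.011] max [0.718 0.139 0.026]
mark_l 0.66 [384. 184.] 2758 med [ 0.642 -0.218  0.004] min [ 0.527 -0.272 -0.004] max [ 0.752 -0.16   0.032]
0.85
```

View pics/crop.png

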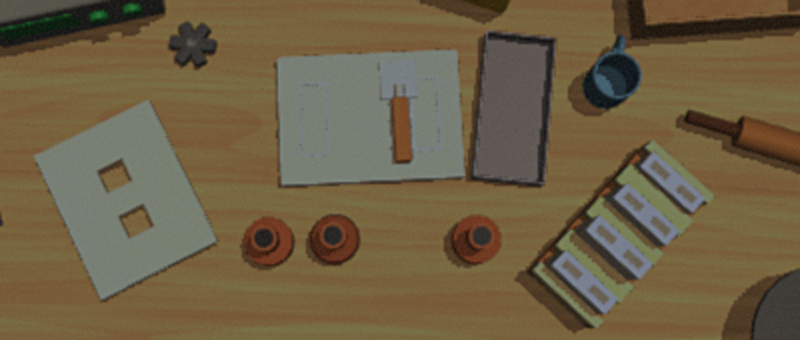

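```bash
cat >> h.py <<'E'
def rect(P):
    (cx,cy),(w,h),a=cv2.minAreaRect((P[:,:2]*1000).astype(np.float32))
    if w<h: w,h,a=h,w,a+90
    a=(a+90)%180-90
    return np.array([cx,cy])/1000,(round(w),round(h)),a  # long-axis angle (deg, world)
def clean(P,u,v,shape=(400,640),k=0):
    m=np.zeros(shape,np.uint8); m[v,u]=1
    n,l,st,_=cv2.connectedComponentsWithStats(m,connectivity=4)
    b=1+np.argmax(st[1:,4]); return P[l[v,u]==b]
E
python3 - <<'E'
from h import *
import pickle
im,d,o=pickle.load(open('top0.pkl','rb'))
def fit(name,t,i,z0,z1,box=None):
    if box is None: m=o[t][i]['region']; m=cv2.dilate(m.astype(np.uint8),np.ones((5,5)))>0
    else:
        m=np.zeros((400,640),bool); m[box[1]:box[3],box[0]:box[2]]=1
    P,u,v=pts('top',d,m); k=(P[:,2]>z0)&(P[:,2]<z1); P=clean(P[k],u[k],v[k])
    c,wh,a=rect(P); print(name,c.round(4),wh,round(a,2),'z',np.median(P[:,2]).round(4),'mean',P.mean(0).round(4),len(P)); return P
fit('slab',0,0,.012,.05,(255,145,366,232))
fit('slab17',0,0,.016,.05,(255,145,366,232))
fit('shelf','shelf_center',0,.03,.05)
fit('tray','tray_in',0,-.02,.012)
fit('A','prop_a_center',0,.1,.12)
fit('B','slab_top',1,.1,.12)
fit('S','prop_short_center',0,.08,.1)
fit('T','prop_tall_center',0,.12,.14)
fit('rack','rack',0,.05,.08)
for b in [(245,230,282,270),(282,230,315,270),(350,230,390,270)]:
    fit('pot',0,0,.1,.13,b); fit('potlow',0,0,.015,.13,b)
fit('scr handle','scraper_center',0,.036,.06)
fit('scr','scraper_center',0,.024,.06)
fit('orn','ornament',0,.01,.06); fit('mug','mug',0,.06,.1)
P,u,v=pts('top',d); k=(P[:,0]>-.1)&(P[:,0]<.32)&(P[:,1]>.5)&(P[:,1]<1)
print('bucket',np.percentile(P[k],[1,50,99],axis=0).round(3), (P[k][:,2].max()))
sc=pts('top',d); q=P[(P[:,0]>.35)&(P[:,0]<.9)&(abs(P[:,1])<.6)]; print(np.percentile(q[:,2],[1,50,99,99.9]))
# pots elsewhere by colour
E
```

```text
slab [0.6197 0.0049] (281, 201) -85.71 z 0.0196 mean [0.6181 0.0048 0.0206] 5737
slab17 [0.6196 0.0051] (280, 201) -85.65 z 0.0204 mean [0.6181 0.0031 0.0217] 4823
shelf [0.4826 0.3666] (242, 192) 28.67 z 0.036 mean [0.4811 0.3656 0.0362] 4640
tray [ 0.6426 -0.2178] (221, 101) -4.53 z 0.0033 mean [ 0.6416 -0.2179  0.0032] 2265
A [ 0.3742 -0.3041] (100, 31) 48.18 z 0.1093 mean [ 0.3741 -0.3039  0.1093] 401
B [ 0.4725 -0.3915] (100, 31) 48.49 z 0.109 mean [ 0.4725 -0.3913  0.1091] 395
S [ 0.5226 -0.4366] (100, 35) 48.27 z 0.0887 mean [ 0.5214 -0.4355  0.0886] 380
T [ 0.4239 -0.3482] (100, 32) 48.43 z 0.1292 mean [ 0.4233 -0.3478  0.1291] 408
rack [ 0.3997 -0.3275] (124, 38) 46.6 z 0.0716 mean [ 0.4032 -0.3269  0.0713] 468
pot [0.4233 0.1495] (36, 34) -41.35 z 0.105 mean [0.424  0.1495 0.1051] 134
potlow [0.4239 0.1493] (71, 70) 23.1 z 0.0511 mean [0.4222 0.1467 0.065 ] 483
pot [0.4307 0.0529] (35, 34) 2.07 z 0.1056 mean [0.4307 0.0527 0.1056] 133
potlow [0.4306 0.0525] (72, 72) 47.21 z 0.048 mean [0.4281 0.0511 0.0604] 496
pot [ 0.4346 -0.1576] (37, 34) 31.79 z 0.106 mean [ 0.4351 -0.158   0.1059] 130
potlow [ 0.4354 -0.1583] (71, 70) -22.96 z 0.0507 mean [ 0.4332 -0.1552  0.065 ] 483
scr handle [ 0.5994 -0.044 ] (102, 26) 5.04 z 0.041 mean [ 0.5988 -0.0438  0.0412] 255
scr [ 0.6095 -0.0444] (123, 41) 12.52 z 0.0398 mean [ 0.6066 -0.0423  0.0388] 337
orn [0.7271 0.2833] (71, 69) -30.69 z 0.019 mean [0.727  0.2821 0.0187] 333
mug [ 0.6885 -0.3661] (97, 70) -39.77 z 0.0781 mean [ 0.6859 -0.3604  0.0765] 229
bucket [[ 0.002  0.502 -0.007]
 [ 0.188  0.586  0.044]
 [ 0.317  0.796  0.57 ]] 0.5773148771979009
[-0.00830299  0.00302628  0.13053215  0.13429419]
```

arm_command([
  {"hand": 0.7,"travel": [0,-0.2,0],"rotation": [0,0,0]},
  {"hand": 0.7,"travel": [0,-0.2,0],"rotation": [0,-0.34,0]},
  {"hand": 0.7,"travel": [0,0,0],"rotation": [0,-0.34,0]},
])

```text
time: 1.23
eef_pos: [0.1784, 0.6505, 0.3783]
tcp_rot: [0.707, 0.034, -0.036, -0.705]
contact_force: [0.1, 0.5, 0.2]
opening: 0.702
```

```bash
cat >> h.py <<'E'
def yawz():
    M=R.from_quat(ctrl.get_state()['tcp_rot']).as_matrix(); return np.degrees(np.arctan2(M[1,2],M[0,2]))
def plan(xyz,yaw,show=True):
    """rotation first (tool units), then translation in tool axes after rotation"""
    s=ctrl.get_state(); M=R.from_quat(s['tcp_rot']).as_matrix(); p=s['eef_pos']
    a=np.radians(yaw); z=np.array([np.cos(a),np.sin(a),0]); y=np.array([0,0,-1.]); x=np.cross(y,z)
    T=np.c_[x,y,z]; rv=R.from_matrix(M.T@T).as_rotvec(degrees=True)/30
    dw=np.array(xyz)-p; tr=T.T@dw/.3
    nr=int(np.ceil(abs(rv).max()/.34)) ; nt=int(np.ceil(np.linalg.norm(tr)/.2))
    print('t',round(s['time'],2),'p',p.round(4),'yaw',yawz().round(2),'F',np.round(s['contact_force'],1),'open',round(s['opening'],3),'q6',s['qpos'][5].round(2))
    print('ROT total',rv.round(3),'rows',nr,'each',(rv/max(nr,1)).round(3))
    h=tr.copy(); h[1]=0; print('TRANS total(after rot)',tr.round(3),'| horiz rows',int(np.ceil(np.linalg.norm(h)/.2)),'each',(h/max(1,int(np.ceil(np.linalg.norm(h)/.2)))).round(3),'vert',tr[1].round(3), '| dw',dw.round(4))
E
python3 -c "
from h import *
plan([.61,-.044,.3],95)"
```

```text
t 1.23 p [0.1784 0.6505 0.3783] yaw 95.67 F [0.1 0.5 0.2] open 0.702 q6 -0.52
ROT total [ 0.005  0.022 -0.003] rows 1 each [ 0.005  0.022 -0.003]
TRANS total(after rot) [ 1.231  0.261 -2.432] | horiz rows 14 each [ 0.088  0.    -0.174] vert 0.261 | dw [ 0.4316 -0.6945 -0.0783]
```

arm_command([
  {"hand": 0.7,"travel": [0.088,0,-0.174],"rotation": [0,0.01,0]},
  {"hand": 0.7,"travel": [0.088,0,-0.174],"rotation": [0,0.01,0]},
  {"hand": 0.7,"travel": [0.088,0,-0.174],"rotation": [0,0,0]},
  {"hand": 0.7,"travel": [0.088,0,-0.174],"rotation": [0,0,0]},
  {"hand": 0.7,"travel": [0.088,0,-0.174],"rotation": [0,0,0]},
  {"hand": 0.7,"travel": [0.088,0,-0.174],"rotation": [0,0,0]},
  {"hand": 0.7,"travel": [0.088,0,-0.174],"rotation": [0,0,0]},
  {"hand": 0.7,"travel": [0.088,0,-0.174],"rotation": [0,0,0]},
  {"hand": 0.7,"travel": [0.088,0.05,-0.174],"rotation": [0,0,0]},
  {"hand": 0.7,"travel": [0.088,0.05,-0.174],"rotation": [0,0,0]},
  {"hand": 0.7,"travel": [0.088,0.05,-0.174],"rotation": [0,0,0]},
  {"hand": 0.7,"travel": [0.088,0.05,-0.174],"rotation": [0,0,0]},
  {"hand": 0.7,"travel": [0.088,0.05,-0.174],"rotation": [0,0,0]},
  {"hand": 0.7,"travel": [0.088,0,-0.174],"rotation": [0,0,0]},
  {"hand": 0.7,"travel": [0,0,0],"rotation": [0,0,0]},
])

```text
time: 3.1
eef_pos: [0.6272, -0.0645, 0.3063]
tcp_rot: [-0.705, -0.037, 0.029, 0.707]
contact_force: [-0.3, 0.7, -0.0]
opening: 0.703
```

```bash
cat >> h.py <<'E'
def wpts(d,s,mask=None):
    p=ctrl.camera_params('wrist'); C=np.array(p['tool_from_camera'])
    v,u=np.nonzero((d>0)&(mask if mask is not None else True)); z=d[v,u]
    x=(u-p['cx'])/p['fx']; y=(v-p['cy'])/p['fy']; r=np.hypot(x,y); r=np.maximum(r,1e-9)
    k=r<1.4; u,v,z,x,y,r=[q[k] for q in (u,v,z,x,y,r)]
    P=np.c_[x/r*np.tan(r)*z,y/r*np.tan(r)*z,z]
    P=P@C[:3,:3].T+C[:3,3]
    return P@R.from_quat(s['tcp_rot']).as_matrix().T+s['eef_pos'],u,v
def wrist(fn=None):
    s=ctrl.get_state(); im,d=shot('wrist',fn); return s,im,d
E
python3 -c "
from h import *
plan([.61,-.044,.3],95)
s,im,d=wrist('w1.png'); np.savez('w1',d=d,p=s['eef_pos'],q=s['tcp_rot'])
P,u,v=wpts(d,s)
k=(P[:,2]>.037)&(P[:,2]<.055)&(abs(P[:,0]-.6)<.1)&(abs(P[:,1]+.044)<.06)
Q=clean(P[k],u[k],v[k]); print('handle',rect(Q),np.median(Q[:,2]),len(Q))
k=(P[:,2]>.012)&(P[:,2]<.055)&(abs(P[:,0]-.62)<.14)&(abs(P[:,1])<.17)
Q=clean(P[k],u[k],v[k]); print('slab',rect(Q),np.median(Q[:,2]),len(Q))
"
```

```text
t 3.1 p [ 0.6272 -0.0645  0.3063] yaw 95.28 F [-0.3  0.7 -0. ] open 0.703 q6 -1.93
ROT total [-0.005  0.009  0.022] rows 1 each [-0.005  0.009  0.022]
TRANS total(after rot) [-0.051  0.021  0.073] | horiz rows 1 each [-0.051  0.     0.073] vert 0.021 | dw [-0.0172  0.0205 -0.0063]
handle (array([ 0.59697705, -0.04233579]), (99, 25), 4.377876281738281) 0.04085630858530004 1556
slab (array([0.61889258, 0.00689421]), (281, 201), -85.85273027420044) 0.01927146768296134 28326
```

View pics/w1.png

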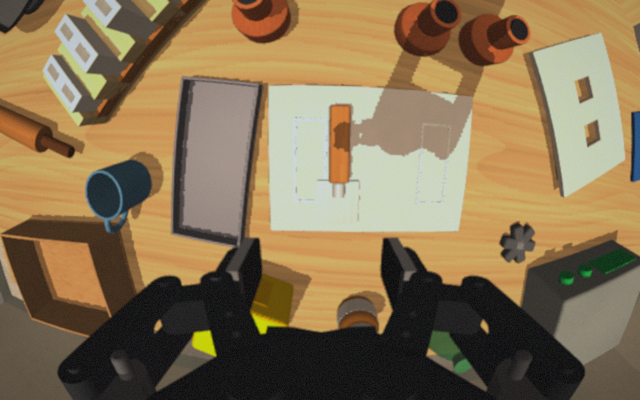

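arm_command([
  {"hand": 0.7,"travel": [-0.064,0.1,0.079],"rotation": [0,0.02,0.02]},
  {"hand": 0.7,"travel": [0,0.18,0],"rotation": [0,0,0]},
  {"hand": 0.7,"travel": [0,0.18,0],"rotation": [0,0,0]},
  {"hand": 0.7,"travel": [0,0.18,0],"rotation": [0,0,0]},
  {"hand": 0.6,"travel": [0,0.12,0],"rotation": [0,0,0]},
  {"hand": 0.6,"travel": [0,0,0],"rotation": [0,0,0]},
])

```text
time: 3.9
eef_pos: [0.6043, -0.0314, 0.0779]
tcp_rot: [-0.705, -0.035, 0.029, 0.708]
contact_force: [0.5, 0.5, 0.4]
opening: 0.601
```

```bash
python3 -c "
from h import *
plan([.606,-.0425,.048],94.6)
"
```

```text
t 3.9 p [ 0.6043 -0.0314  0.0779] yaw 95.22 F [0.5 0.5 0.4] open 0.601 q6 -1.89
ROT total [-0.006  0.02   0.015] rows 1 each [-0.006  0.02   0.015]
TRANS total(after rot) [ 0.003  0.1   -0.037] | horiz rows 1 each [ 0.003  0.    -0.037] vert 0.1 | dw [ 0.0017 -0.0111 -0.0299]
```

arm_command([
  {"hand": 0.6,"travel": [0.003,0.04,-0.037],"rotation": [0,0.02,0.02]},
  {"hand": 0.6,"travel": [0,0.04,0],"rotation": [0,0,0]},
  {"hand": 0.6,"travel": [0,0,0],"rotation": [0,0,0]},
])

```text
time: 4.28
eef_pos: [0.6095, -0.0426, 0.0579]
tcp_rot: [-0.706, -0.031, 0.027, 0.707]
contact_force: [-0.4, -0.4, -0.2]
opening: 0.599
```

```bash
python3 -c "
from h import *
plan([.606,-.0425,.048],94.6)
wrist('w2.png')
"
```

```text
t 4.28 p [ 0.6095 -0.0426  0.0579] yaw 94.66 F [-0.4 -0.4 -0.2] open 0.599 q6 -1.89
ROT total [-0.001  0.002  0.01 ] rows 1 each [-0.001  0.002  0.01 ]
TRANS total(after rot) [-0.012  0.033  0.001] | horiz rows 1 each [-0.012  0.     0.001] vert 0.033 | dw [-0.0035  0.0001 -0.0099]
```

View pics/w2.png

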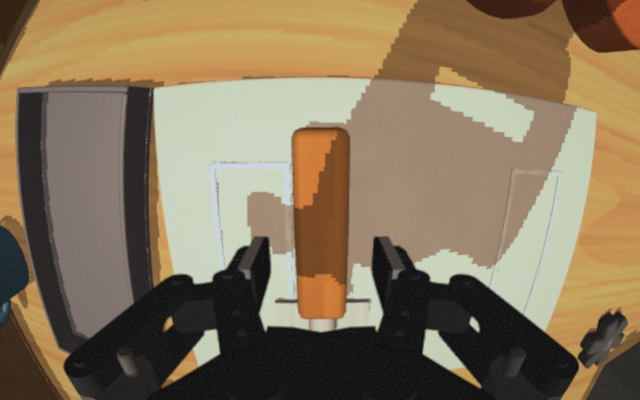

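arm_command([
  {"hand": 0.6,"travel": [-0.012,0.035,0],"rotation": [0,0,0]},
  {"hand": 0.6,"travel": [0,0,0],"rotation": [0,0,0]},
  {"hand": 0.2,"travel": [0,0,0],"rotation": [0,0,0]},
  {"hand": 0.1,"travel": [0,0,0],"rotation": [0,0,0]},
  {"hand": 0.1,"travel": [0,0,0],"rotation": [0,0,0]},
  {"hand": 0.1,"travel": [0,0,0],"rotation": [0,0,0]},
], grip_force=40)

```text
time: 5.08
eef_pos: [0.6072, -0.0433, 0.049]
tcp_rot: [0.707, 0.032, -0.026, -0.706]
contact_force: [-0.1, -0.6, 0.0]
opening: 0.298
```

arm_command([
  {"hand": 0.1,"travel": [0,-0.15,0],"rotation": [0,0,0]},
  {"hand": 0.1,"travel": [0,-0.15,0],"rotation": [0,0.3,0]},
  {"hand": 0.1,"travel": [0,0,0],"rotation": [0,0,0]},
])

```text
time: 5.45
eef_pos: [0.6053, -0.0431, 0.1394]
tcp_rot: [-0.706, 0.027, -0.03, 0.707]
contact_force: [-0.2, -0.5, -1.9]
opening: 0.293
```

```bash
python3 -c "
from h import *
plan([.622,-.2162,.036],85.5)
"
```

```text
t 5.45 p [ 0.6053 -0.0431  0.1394] yaw 85.4 F [-0.2 -0.5 -1.9] open 0.293 q6 -1.73
ROT total [-0.003 -0.003  0.009] rows 1 each [-0.003 -0.003  0.009]
TRANS total(after rot) [ 0.101  0.345 -0.571] | horiz rows 3 each [ 0.034  0.    -0.19 ] vert 0.345 | dw [ 0.0167 -0.1731 -0.1034]
```

arm_command([
  {"hand": 0.1,"travel": [0.034,0,-0.19],"rotation": [0,0,0]},
  {"hand": 0.1,"travel": [0.034,0,-0.19],"rotation": [0,0,0]},
  {"hand": 0.1,"travel": [0.034,0,-0.17],"rotation": [0,0,0]},
  {"hand": 0.1,"travel": [0,0.1,0],"rotation": [0,0,0]},
  {"hand": 0.1,"travel": [0,0.1,0],"rotation": [0,0,0]},
  {"hand": 0.1,"travel": [0,0,0],"rotation": [0,0,0]},
])

```text
time: 6.2
eef_pos: [0.6189, -0.2126, 0.0684]
tcp_rot: [-0.704, 0.028, -0.023, 0.709]
contact_force: [-0.1, 0.2, -1.5]
opening: 0.29
```

```bash
python3 -c "
from h import *
plan([.622,-.2162,.036],85.5)
"
```

```text
t 6.2 p [ 0.6189 -0.2126  0.0684] yaw 85.88 F [-0.1  0.2 -1.5] open 0.29 q6 -1.99
ROT total [-0.012  0.013 -0.012] rows 1 each [-0.012  0.013 -0.012]
TRANS total(after rot) [ 0.011  0.108 -0.011] | horiz rows 1 each [ 0.011  0.    -0.011] vert 0.108 | dw [ 0.0031 -0.0036 -0.0324]
```

arm_command([
  {"hand": 0.1,"travel": [0.011,0.06,-0.011],"rotation": [0,0,0]},
  {"hand": 0.1,"travel": [0,0.03,0],"rotation": [0,0,0]},
  {"hand": 0.1,"travel": [0,0,0],"rotation": [0,0,0]},
])

```text
time: 6.58
eef_pos: [0.6225, -0.2158, 0.0403]
tcp_rot: [-0.704, 0.027, -0.023, 0.709]
contact_force: [-0.4, 0.1, -1.7]
opening: 0.294
```

```bash
python3 -c "
from h import *
plan([.622,-.2162,.034],85.5)
"
```

```text
t 6.58 p [ 0.6225 -0.2158  0.0403] yaw 85.98 F [-0.4  0.1 -1.7] open 0.294 q6 -1.99
ROT total [-0.011  0.016 -0.011] rows 1 each [-0.011  0.016 -0.011]
TRANS total(after rot) [-0.001  0.021 -0.002] | horiz rows 1 each [-0.001  0.    -0.002] vert 0.021 | dw [-0.0005 -0.0004 -0.0063]
```

arm_command([
  {"hand": 0.1,"travel": [0,0.02,0],"rotation": [0,0,0]},
  {"hand": 0.1,"travel": [0,0,0],"rotation": [0,0,0]},
  {"hand": 0.6,"travel": [0,0,0],"rotation": [0,0,0]},
  {"hand": 0.6,"travel": [0,0,0],"rotation": [0,0,0]},
  {"hand": 0.6,"travel": [0,-0.1,0],"rotation": [0,0,0]},
  {"hand": 0.6,"travel": [0,-0.15,0],"rotation": [0,0,0]},
  {"hand": 0.6,"travel": [0,-0.15,0],"rotation": [0,0.33,0]},
  {"hand": 0.6,"travel": [0,-0.15,0],"rotation": [0,0.33,0]},
  {"hand": 0.6,"travel": [0,-0.15,0],"rotation": [0,0.33,0]},
  {"hand": 0.6,"travel": [0,-0.1,0],"rotation": [0,0.33,0]},
  {"hand": 0.6,"travel": [0,0,0],"rotation": [0,0.33,0]},
  {"hand": 0.6,"travel": [0,0,0],"rotation": [0,0.33,0]},
  {"hand": 0.6,"travel": [0,0,0],"rotation": [0,0.33,0]},
  {"hand": 0.6,"travel": [0,0,0],"rotation": [0,0.33,0]},
  {"hand": 0.6,"travel": [0,0,0],"rotation": [0,0.33,0]},
  {"hand": 0.6,"travel": [0,0,0],"rotation": [0,0.33,0]},
  {"hand": 0.6,"travel": [0,0,0],"rotation": [0,0.33,0]},
  {"hand": 0.6,"travel": [0,0,0],"rotation": [0,0.33,0]},
  {"hand": 0.6,"travel": [0,0,0],"rotation": [0,0,0]},
])

```text
time: 8.95
eef_pos: [0.6254, -0.2178, 0.2949]
tcp_rot: [0.314, -0.629, 0.635, -0.321]
contact_force: [-0.1, -0.2, -0.4]
opening: 0.601
```

```bash
python3 -c "
from h import *
plan([.4725,-.391,.3],-41.6)
s,im,d=wrist('w3.png')
shot('top','t3.png')
"
```

```text
t 8.95 p [ 0.6254 -0.2178  0.2949] yaw -36.66 F [-0.1 -0.2 -0.4] open 0.601 q6 0.15
ROT total [-0.023  0.165 -0.011] rows 1 each [-0.023  0.165 -0.011]
TRANS total(after rot) [ 0.77  -0.017  0.002] | horiz rows 4 each [0.193 0.    0.001] vert -0.017 | dw [-0.1529 -0.1732  0.0051]
```

View pics/w3.png

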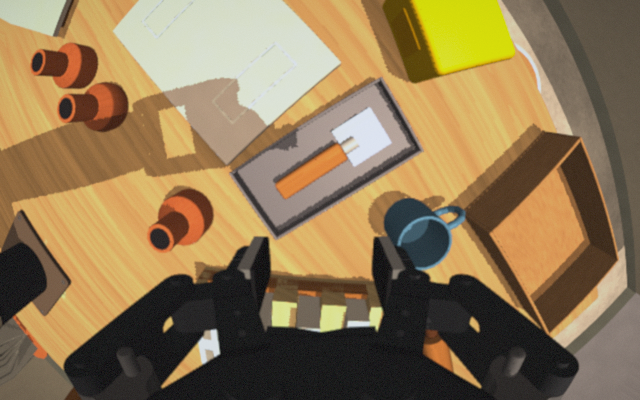

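View pics/t3.png

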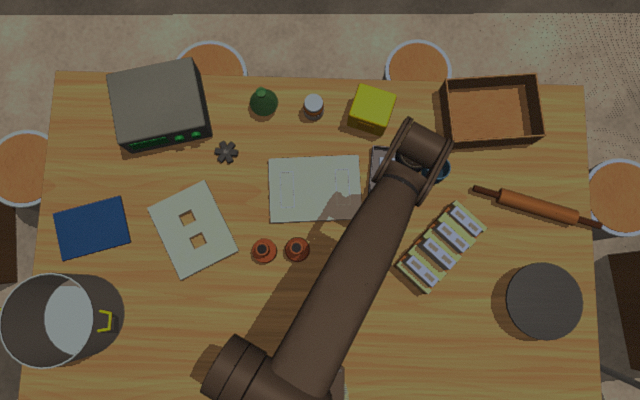

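arm_command([
  {"hand": 0.6,"travel": [0,0,0],"rotation": [-0.02,0.165,-0.01]},
  {"hand": 0.6,"travel": [0,0,0],"rotation": [0,0,0]},
  {"hand": 0.6,"travel": [0.19,0,0],"rotation": [0,0,0]},
  {"hand": 0.6,"travel": [0.19,0,0],"rotation": [0,0,0]},
  {"hand": 0.6,"travel": [0.19,0,0],"rotation": [0,0,0]},
  {"hand": 0.6,"travel": [0.17,0,0],"rotation": [0,0,0]},
  {"hand": 0.6,"travel": [0,0,0],"rotation": [0,0,0]},
])

```text
time: 9.93
eef_pos: [0.4761, -0.389, 0.2952]
tcp_rot: [0.296, -0.64, 0.643, -0.298]
contact_force: [0.2, 1.1, 0.1]
opening: 0.601
```

```bash
python3 -c "
from h import *
plan([.4725,-.391,.3],-41.6)
s,im,d=wrist('w4.png')
P,u,v=wpts(d,s)
for n,x,y,h in [('A',.374,-.304,.11),('T',.4239,-.348,.13),('B',.4725,-.391,.11),('S',.5226,-.4366,.09)]:
    k=(abs(P[:,2]-h)<.006)&(np.hypot(P[:,0]-x,P[:,1]-y)<.07)
    Q=clean(P[k],u[k],v[k]); print(n,rect(Q),np.median(Q[:,2]),len(Q))
"
```

```text
t 9.93 p [ 0.4761 -0.389   0.2952] yaw -40.39 F [0.2 1.1 0.1] open 0.601 q6 -0.15
ROT total [-0.009  0.04  -0.002] rows 1 each [-0.009  0.04  -0.002]
TRANS total(after rot) [ 0.013 -0.016 -0.005] | horiz rows 1 each [ 0.013  0.    -0.005] vert -0.016 | dw [-0.0036 -0.002   0.0048]
A (array([ 0.37392902, -0.30350238]), (100, 31), 48.070533752441406) 0.10884976459388264 2388
T (array([ 0.42301245, -0.34710141]), (100, 30), 47.69096755981445) 0.12891681296044172 3026
B (array([ 0.47223932, -0.39128149]), (101, 31), 47.617435455322266) 0.10895094929578078 2863
S (array([ 0.5212373 , -0.43474783]), (100, 30), 48.466854095458984) 0.08897594162621997 2435
```

View pics/w4.png

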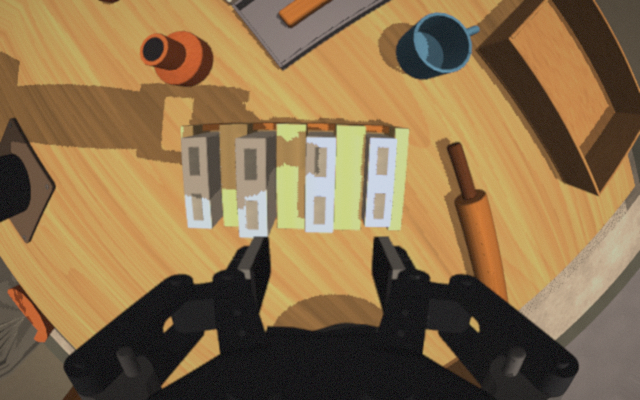

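arm_command([
  {"hand": 0.6,"travel": [0.013,0,-0.005],"rotation": [-0.01,0.045,0]},
  {"hand": 0.6,"travel": [0,0.15,0],"rotation": [0,0,0]},
  {"hand": 0.6,"travel": [0,0.15,0],"rotation": [0,0,0]},
  {"hand": 0.6,"travel": [0,0.1,0],"rotation": [0,0,0]},
  {"hand": 0.6,"travel": [0,0,0],"rotation": [0,0,0]},
])

```text
time: 10.6
eef_pos: [0.4783, -0.3854, 0.1741]
tcp_rot: [0.291, -0.643, 0.644, -0.293]
contact_force: [0.3, 1.0, -0.2]
opening: 0.601
```

```bash
python3 -c "
from h import *
plan([.4723,-.3912,.104],-41.8)
"
```

```text
t 10.6 p [ 0.4783 -0.3854  0.1741] yaw -41.15 F [ 0.3  1.  -0.2] open 0.601 q6 -0.13
ROT total [-0.005  0.022 -0.004] rows 1 each [-0.005  0.022 -0.004]
TRANS total(after rot) [ 0.028  0.234 -0.002] | horiz rows 1 each [ 0.028  0.    -0.002] vert 0.234 | dw [-0.006  -0.0058 -0.0701]
```

arm_command([
  {"hand": 0.6,"travel": [0.028,0,-0.002],"rotation": [-0.005,0.025,0]},
  {"hand": 0.6,"travel": [0,0.1,0],"rotation": [0,0,0]},
  {"hand": 0.6,"travel": [0,0.08,0],"rotation": [0,0,0]},
  {"hand": 0.6,"travel": [0,0,0],"rotation": [0,0,0]},
])

```text
time: 11.1
eef_pos: [0.4762, -0.3949, 0.1279]
tcp_rot: [0.287, -0.641, 0.65, -0.291]
contact_force: [0.1, -0.3, 1.0]
opening: 0.599
```

```bash
python3 -c "
from h import *
plan([.4723,-.3912,.104],-41.8)
s,im,d=wrist('w5.png')
"
```

```text
t 11.1 p [ 0.4762 -0.3949  0.1279] yaw -41.82 F [ 0.1 -0.3  1. ] open 0.599 q6 -0.13
ROT total [-0.026 -0.001  0.   ] rows 1 each [-0.026 -0.001  0.   ]
TRANS total(after rot) [-0.     0.08  -0.018] | horiz rows 1 each [-0.     0.    -0.018] vert 0.08 | dw [-0.0039  0.0037 -0.0239]
```

View pics/w5.png

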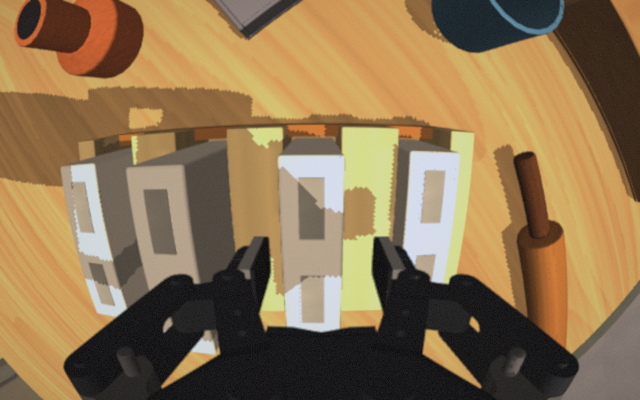

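arm_command([
  {"hand": 0.6,"travel": [0,0,-0.018],"rotation": [-0.026,0,0]},
  {"hand": 0.6,"travel": [0,0.06,0],"rotation": [0,0,0]},
  {"hand": 0.6,"travel": [0,0,0],"rotation": [0,0,0]},
])

```text
time: 11.52
eef_pos: [0.4741, -0.3936, 0.1148]
tcp_rot: [0.288, -0.642, 0.649, -0.289]
contact_force: [-0.5, 0.0, -1.1]
opening: 0.598
```

```bash
python3 -c "
from h import *
plan([.4723,-.3912,.104],-41.8)
"
```

```text
t 11.53 p [ 0.4741 -0.3936  0.1148] yaw -41.83 F [-0.5  0.  -1.1] open 0.598 q6 -0.13
ROT total [-0.017 -0.001  0.003] rows 1 each [-0.017 -0.001  0.003]
TRANS total(after rot) [-0.002  0.036 -0.01 ] | horiz rows 1 each [-0.002  0.    -0.01 ] vert 0.036 | dw [-0.0018  0.0024 -0.0108]
```

arm_command([
  {"hand": 0.6,"travel": [-0.002,0.042,-0.012],"rotation": [-0.02,0,0]},
  {"hand": 0.6,"travel": [0,0,0],"rotation": [0,0,0]},
  {"hand": 0.2,"travel": [0,0,0],"rotation": [0,0,0]},
  {"hand": 0.1,"travel": [0,0,0],"rotation": [0,0,0]},
  {"hand": 0.1,"travel": [0,0,0],"rotation": [0,0,0]},
  {"hand": 0.1,"travel": [0,0,0],"rotation": [0,0,0]},
], grip_force=70)

```text
time: 12.28
eef_pos: [0.474, -0.3935, 0.1077]
tcp_rot: [0.289, -0.644, 0.647, -0.288]
contact_force: [-0.7, 1.3, 3.2]
opening: 0.339
```

arm_command([
  {"hand": 0.1,"travel": [0,-0.08,0],"rotation": [0,0,0]},
  {"hand": 0.1,"travel": [0,-0.12,0],"rotation": [0,0,0]},
  {"hand": 0.1,"travel": [0,-0.15,0],"rotation": [0,0,0]},
  {"hand": 0.1,"travel": [0,-0.15,0],"rotation": [0,0,0]},
  {"hand": 0.1,"travel": [0,0,0],"rotation": [0,0,0]},
])

```text
time: 12.9
eef_pos: [0.4723, -0.3908, 0.249]
tcp_rot: [-0.289, 0.646, -0.645, 0.288]
contact_force: [0.1, 0.0, -3.1]
opening: 0.344
```

```bash
python3 -c "
from h import *
plan([.6133,.0897,.25],-85.8)
s,im,d=wrist('w6.png')
"
```

```text
t 12.9 p [ 0.4723 -0.3908  0.249 ] yaw -41.84 F [ 0.1  0.  -3.1] open 0.344 q6 -0.13
ROT total [0.004 1.465 0.003] rows 5 each [0.001 0.293 0.001]
TRANS total(after rot) [-0.586 -0.003 -1.563] | horiz rows 9 each [-0.065  0.    -0.174] vert -0.003 | dw [0.141  0.4805 0.001 ]
```

View pics/w6.png

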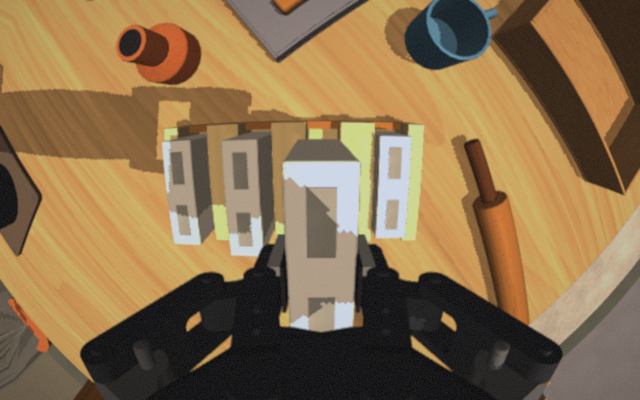

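arm_command([
  {"hand": 0.1,"travel": [0,0,0],"rotation": [0,0.293,0]},
  {"hand": 0.1,"travel": [0,0,0],"rotation": [0,0.293,0]},
  {"hand": 0.1,"travel": [0,0,0],"rotation": [0,0.293,0]},
  {"hand": 0.1,"travel": [0,0,0],"rotation": [0,0.293,0]},
  {"hand": 0.1,"travel": [0,0,0],"rotation": [0,0.293,0]},
  {"hand": 0.1,"travel": [0,0,0],"rotation": [0,0,0]},
  {"hand": 0.1,"travel": [-0.065,0,-0.174],"rotation": [0,0,0]},
  {"hand": 0.1,"travel": [-0.065,0,-0.174],"rotation": [0,0,0]},
  {"hand": 0.1,"travel": [-0.065,0,-0.174],"rotation": [0,0,0]},
  {"hand": 0.1,"travel": [-0.065,0,-0.174],"rotation": [0,0,0]},
  {"hand": 0.1,"travel": [-0.065,0,-0.174],"rotation": [0,0,0]},
  {"hand": 0.1,"travel": [-0.065,0,-0.174],"rotation": [0,0,0]},
  {"hand": 0.1,"travel": [-0.065,0,-0.174],"rotation": [0,0,0]},
  {"hand": 0.1,"travel": [-0.065,0,-0.174],"rotation": [0,0,0]},
  {"hand": 0.1,"travel": [-0.065,0,-0.1],"rotation": [0,0,0]},
  {"hand": 0.1,"travel": [0,0,0],"rotation": [0,0,0]},
])

```text
time: 14.95
eef_pos: [0.6069, 0.0818, 0.1904]
tcp_rot: [-0.044, 0.714, -0.699, -0.01]
contact_force: [-0.6, -0.9, -4.2]
opening: 0.337
```

```bash
python3 -c "
from h import *
plan([.6133,.0897,.16],-85.8)
s,im,d=wrist('w7.png')
"
```

```text
t 14.95 p [0.6069 0.0818 0.1904] yaw -87.27 F [-0.6 -0.9 -4.2] open 0.337 q6 1.48
ROT total [ 0.048 -0.047  0.145] rows 1 each [ 0.048 -0.047  0.145]
TRANS total(after rot) [-0.023  0.101 -0.025] | horiz rows 1 each [-0.023  0.    -0.025] vert 0.101 | dw [ 0.0064  0.0079 -0.0304]
```

View pics/w7.png

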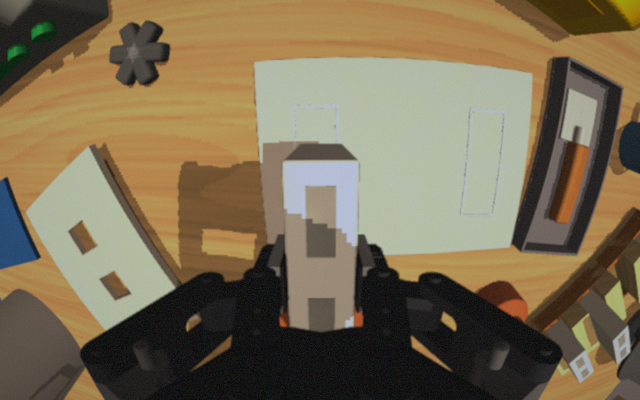

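arm_command([
  {"hand": 0.1,"travel": [0,-0.03,0],"rotation": [0.048,-0.047,0.145]},
  {"hand": 0.1,"travel": [-0.015,0,-0.025],"rotation": [0,0,0]},
  {"hand": 0.1,"travel": [0,0,0],"rotation": [0,0,0]},
])

```text
time: 15.38
eef_pos: [0.6069, 0.0861, 0.1919]
tcp_rot: [0.029, -0.706, 0.707, -0.02]
contact_force: [-0.2, 0.7, -4.4]
opening: 0.342
```

```bash
python3 -c "
from h import *
plan([.6130,.0907,.122],-85.8)
s,im,d=wrist('w8.png')
P,u,v=wpts(d,s)
k=(P[:,2]>.013)&(P[:,2]<.027)&(abs(P[:,0]-.62)<.14)&(abs(P[:,1])<.17)
Q=clean(P[k],u[k],v[k]); print('slab',rect(Q),np.median(Q[:,2]),len(Q))
k=(abs(P[:,0]-.61)<.1)&(abs(P[:,1]-.09)<.1)&(P[:,2]>.15)&(P[:,2]<.215)
Q=P[k]; print(np.percentile(Q[:,2],[5,50,95]))
im2,d2=shot('top','t8.png'); shot('scene','s8.png')
P,u,v=pts('top',d2); k=(P[:,2]>.012)&(P[:,2]<.03)&(abs(P[:,0]-.62)<.14)&(abs(P[:,1])<.17)
"
```

```text
t 15.38 p [0.6069 0.0861 0.1919] yaw -86.04 F [-0.2  0.7 -4.4] open 0.342 q6 1.48
ROT total [-0.001 -0.008  0.026] rows 1 each [-0.001 -0.008  0.026]
TRANS total(after rot) [-0.021  0.233 -0.014] | horiz rows 1 each [-0.021  0.    -0.014] vert 0.233 | dw [ 0.0061  0.0046 -0.0699]
slab (array([0.61885736, 0.00672156]), (281, 200), -85.87130355834961) 0.018851841551102283 38895
[0.18217751 0.19287407 0.2109483 ]
```

View pics/s8.png

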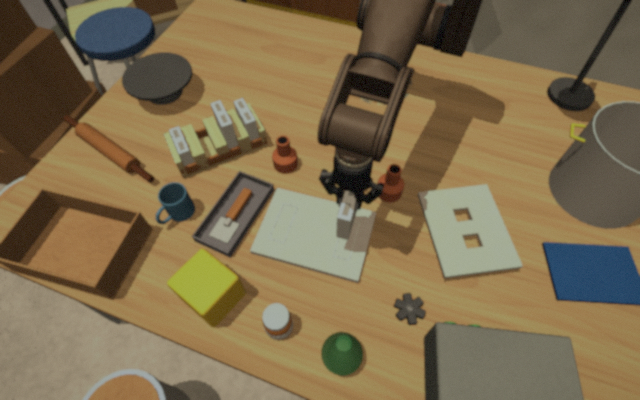

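arm_command([
  {"hand": 0.1,"travel": [-0.025,0,-0.018],"rotation": [0,-0.008,0.03]},
  {"hand": 0.1,"travel": [0,0.08,0],"rotation": [0,0,0]},
  {"hand": 0.1,"travel": [0,0.05,0],"rotation": [0,0,0]},
  {"hand": 0.1,"travel": [0,0,0],"rotation": [0,0,0]},
])

```text
time: 16.02
eef_pos: [0.617, 0.092, 0.1533]
tcp_rot: [0.023, -0.707, 0.707, -0.029]
contact_force: [-0.5, -0.1, -3.7]
opening: 0.343
```

```bash
python3 -c "
from h import *
plan([.6128,.0908,.119],-85.8)
"
```

```text
t 16.02 p [0.617  0.092  0.1533] yaw -85.83 F [-0.5 -0.1 -3.7] open 0.343 q6 1.48
ROT total [-0.001 -0.001 -0.015] rows 1 each [-0.001 -0.001 -0.015]
TRANS total(after rot) [0.014 0.114 0.003] | horiz rows 1 each [0.014 0.    0.003] vert 0.114 | dw [-0.0042 -0.0012 -0.0343]
```

arm_command([
  {"hand": 0.1,"travel": [0.012,0.05,0.003],"rotation": [0,0,-0.015]},
  {"hand": 0.1,"travel": [0,0.04,0],"rotation": [0,0,0]},
  {"hand": 0.1,"travel": [0,0,0],"rotation": [0,0,0]},
])

```text
time: 16.4
eef_pos: [0.6141, 0.0908, 0.1256]
tcp_rot: [0.025, -0.706, 0.707, -0.026]
contact_force: [-0.8, -0.1, -3.3]
opening: 0.337
```

```bash
python3 -c "
from h import *
plan([.6128,.0908,.119],-85.8)
"
```

```text
t 16.4 p [0.6141 0.0908 0.1256] yaw -85.84 F [-0.8 -0.1 -3.3] open 0.337 q6 1.48
ROT total [-0.001 -0.001 -0.003] rows 1 each [-0.001 -0.001 -0.003]
TRANS total(after rot) [ 0.004  0.022 -0.   ] | horiz rows 1 each [ 0.004  0.    -0.   ] vert 0.022 | dw [-0.0013 -0.     -0.0066]
```

arm_command([
  {"hand": 0.1,"travel": [0.006,0.024,0],"rotation": [0,0,0]},
  {"hand": 0.1,"travel": [0,0,0],"rotation": [0,0,0]},
])

```text
time: 16.65
eef_pos: [0.6134, 0.0906, 0.1195]
tcp_rot: [0.024, -0.706, 0.707, -0.027]
contact_force: [-0.3, 0.0, -3.0]
opening: 0.338
```

```bash
python3 -c "
from h import *
plan([.6128,.0908,.119],-85.8)
"
```

```text
t 16.65 p [0.6134 0.0906 0.1195] yaw -85.84 F [-0.3  0.  -3. ] open 0.338 q6 1.48
ROT total [-0.002 -0.001 -0.009] rows 1 each [-0.002 -0.001 -0.009]
TRANS total(after rot) [ 0.002  0.002 -0.001] | horiz rows 1 each [ 0.002  0.    -0.001] vert 0.002 | dw [-0.0006  0.0002 -0.0005]
```

arm_command([
  {"hand": 0.1,"travel": [0,0.008,0],"rotation": [0,0,0]},
  {"hand": 0.1,"travel": [0,0,0],"rotation": [0,0,0]},
  {"hand": 0.5,"travel": [0,0,0],"rotation": [0,0,0]},
  {"hand": 0.6,"travel": [0,0,0],"rotation": [0,0,0]},
  {"hand": 0.6,"travel": [0,-0.08,0],"rotation": [0,0,0]},
  {"hand": 0.6,"travel": [0,-0.12,0],"rotation": [0,0,0]},
  {"hand": 0.6,"travel": [0,-0.15,0],"rotation": [0,0,0]},
  {"hand": 0.6,"travel": [0,-0.15,0],"rotation": [0,0,0]},
  {"hand": 0.6,"travel": [0,-0.05,0],"rotation": [0,0,0]},
  {"hand": 0.6,"travel": [0,0,0],"rotation": [0,0,0]},
])

```text
time: 17.9
eef_pos: [0.6137, 0.0907, 0.2893]
tcp_rot: [0.022, -0.706, 0.707, -0.029]
contact_force: [-0.6, 0.3, -1.8]
opening: 0.598
```

```bash
python3 -c "
from h import *
plan([.3742,-.3038,.3],-41.8)
s,im,d=wrist('w9.png')
P,u,v=wpts(d,s)
k=(abs(P[:,2]-.12)<.008)&(abs(P[:,0]-.62)<.14)&(abs(P[:,1]-.09)<.07)
Q=clean(P[k],u[k],v[k]); print('prop',rect(Q),np.median(Q[:,2]),len(Q))
k=(P[:,2]>.012)&(P[:,2]<.13)&(abs(P[:,0]-.62)<.13)&(abs(P[:,1])<.16)
Q=clean(P[k],u[k],v[k]); Q=Q[Q[:,2]<.028];print('slab',rect(Q),np.median(Q[:,2]),len(Q))
"
```

```text
t 17.9 p [0.6137 0.0907 0.2893] yaw -85.85 F [-0.6  0.3 -1.8] open 0.598 q6 1.48
ROT total [-0.009 -1.468 -0.015] rows 5 each [-0.002 -0.294 -0.003]
TRANS total(after rot) [ 1.512 -0.036  0.281] | horiz rows 8 each [0.189 0.    0.035] vert -0.036 | dw [-0.2395 -0.3945  0.0107]
prop (array([0.61085223, 0.09172528]), (101, 30), 4.75307559967041) 0.11896271442888809 3169
slab (array([0.61898346, 0.00670111]), (281, 201), -85.9353461265564) 0.018871818015200353 26544
```

View pics/w9.png

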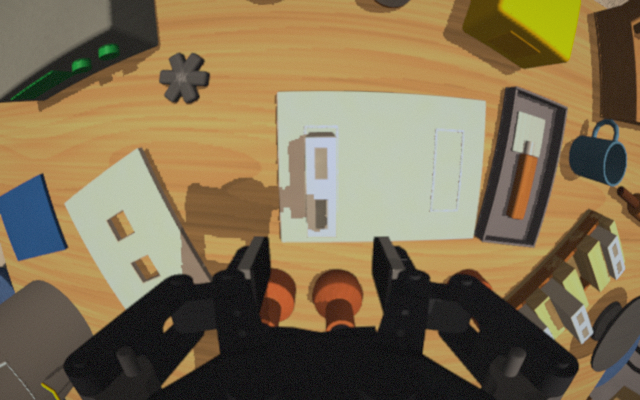

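arm_command([
  {"hand": 0.6,"travel": [0,-0.05,0],"rotation": [0,-0.294,0]},
  {"hand": 0.6,"travel": [0,0,0],"rotation": [0,-0.294,0]},
  {"hand": 0.6,"travel": [0,0,0],"rotation": [0,-0.294,0]},
  {"hand": 0.6,"travel": [0,0,0],"rotation": [0,-0.294,0]},
  {"hand": 0.6,"travel": [0,0,0],"rotation": [0,-0.294,0]},
  {"hand": 0.6,"travel": [0,0,0],"rotation": [0,0,0]},
  {"hand": 0.6,"travel": [0.185,0,0.035],"rotation": [0,0,0]},
  {"hand": 0.6,"travel": [0.185,0,0.035],"rotation": [0,0,0]},
  {"hand": 0.6,"travel": [0.185,0,0.035],"rotation": [0,0,0]},
  {"hand": 0.6,"travel": [0.185,0,0.035],"rotation": [0,0,0]},
  {"hand": 0.6,"travel": [0.185,0,0.035],"rotation": [0,0,0]},
  {"hand": 0.6,"travel": [0.185,0,0.035],"rotation": [0,0,0]},
  {"hand": 0.6,"travel": [0.185,0,0.035],"rotation": [0,0,0]},
  {"hand": 0.6,"travel": [0,0,0],"rotation": [0,0,0]},
])

```text
time: 19.7
eef_pos: [0.3997, -0.2591, 0.2762]
tcp_rot: [-0.301, 0.653, -0.637, 0.278]
contact_force: [-0.1, 0.4, -0.3]
opening: 0.6
```

```bash
python3 -c "
from h import *
plan([.3741,-.3038,.2],-41.8)
"
```

```text
t 19.7 p [ 0.3997 -0.2591  0.2762] yaw -41.65 F [-0.1  0.4 -0.3] open 0.6 q6 -0.05
ROT total [0.063 0.006 0.04 ] rows 1 each [0.063 0.006 0.04 ]
TRANS total(after rot) [0.168 0.254 0.036] | horiz rows 1 each [0.168 0.    0.036] vert 0.254 | dw [-0.0256 -0.0447 -0.0762]
```

arm_command([
  {"hand": 0.6,"travel": [0.08,0,0.018],"rotation": [0.063,0.006,0.04]},
  {"hand": 0.6,"travel": [0.08,0,0.018],"rotation": [0,0,0]},
  {"hand": 0.6,"travel": [0,0.1,0],"rotation": [0,0,0]},
  {"hand": 0.6,"travel": [0,0.1,0],"rotation": [0,0,0]},
  {"hand": 0.6,"travel": [0,0,0],"rotation": [0,0,0]},
])

```text
time: 20.32
eef_pos: [0.3762, -0.2984, 0.2103]
tcp_rot: [-0.285, 0.65, -0.644, 0.287]
contact_force: [0.1, -0.2, 0.5]
opening: 0.601
```

```bash
python3 -c "
from h import *
plan([.3741,-.3038,.107],-41.8)
s,im,d=wrist('w10.png')
P,u,v=wpts(d,s)
for n,x,y,h in [('A',.374,-.304,.11),('T',.4239,-.348,.13)]:
    k=(abs(P[:,2]-h)<.006)&(np.hypot(P[:,0]-x,P[:,1]-y)<.07)
    Q=clean(P[k],u[k],v[k]); print(n,rect(Q),np.median(Q[:,2]),len(Q))
"
```

```text
t 20.32 p [ 0.3762 -0.2984  0.2103] yaw -42.28 F [ 0.1 -0.2  0.5] open 0.601 q6 -0.15
ROT total [ 0.013 -0.016 -0.009] rows 1 each [ 0.013 -0.016 -0.009]
TRANS total(after rot) [0.018 0.344 0.007] | horiz rows 1 each [0.018 0.    0.007] vert 0.344 | dw [-0.0021 -0.0054 -0.1033]
A (array([ 0.37356271, -0.30292841]), (99, 30), 48.065025329589844) 0.10892797957512934 5078
T (array([ 0.42386111, -0.34417117]), (94, 31), 47.96199035644531) 0.12894406629573518 4506
```

arm_command([
  {"hand": 0.6,"travel": [0.018,0.08,0.007],"rotation": [0.013,-0.016,-0.01]},
  {"hand": 0.6,"travel": [0,0.11,0],"rotation": [0,0,0]},
  {"hand": 0.6,"travel": [0,0.06,0],"rotation": [0,0,0]},
  {"hand": 0.6,"travel": [0,0,0],"rotation": [0,0,0]},
])

```text
time: 20.88
eef_pos: [0.3795, -0.306, 0.1416]
tcp_rot: [0.288, -0.64, 0.65, -0.29]
contact_force: [0.2, -0.3, 0.2]
opening: 0.598
```

```bash
python3 -c "
from h import *
plan([.3739,-.3033,.107],-41.8)
"
```

```text
t 20.88 p [ 0.3795 -0.306   0.1416] yaw -41.74 F [ 0.2 -0.3  0.2] open 0.598 q6 -0.16
ROT total [-0.027  0.002  0.004] rows 1 each [-0.027  0.002  0.004]
TRANS total(after rot) [ 0.006  0.115 -0.02 ] | horiz rows 1 each [ 0.006  0.    -0.02 ] vert 0.115 | dw [-0.0056  0.0027 -0.0346]
```

arm_command([
  {"hand": 0.6,"travel": [0.006,0,-0.02],"rotation": [-0.027,0,0]},
  {"hand": 0.6,"travel": [0,0.08,0],"rotation": [0,0,0]},
  {"hand": 0.6,"travel": [0,0,0],"rotation": [0,0,0]},
])

```text
time: 21.25
eef_pos: [0.3757, -0.305, 0.1222]
tcp_rot: [0.289, -0.643, 0.648, -0.289]
contact_force: [0.1, 0.3, -0.7]
opening: 0.602
```

```bash
python3 -c "
from h import *
plan([.3739,-.3033,.107],-41.8)
"
```

```text
t 21.25 p [ 0.3757 -0.305   0.1222] yaw -41.72 F [ 0.1  0.3 -0.7] open 0.602 q6 -0.16
ROT total [-0.013  0.003  0.006] rows 1 each [-0.013  0.003  0.006]
TRANS total(after rot) [-0.     0.051 -0.008] | horiz rows 1 each [-0.     0.    -0.008] vert 0.051 | dw [-0.0018  0.0017 -0.0152]
```

arm_command([
  {"hand": 0.6,"travel": [0,0.055,-0.008],"rotation": [-0.013,0,0]},
  {"hand": 0.6,"travel": [0,0,0],"rotation": [0,0,0]},
  {"hand": 0.2,"travel": [0,0,0],"rotation": [0,0,0]},
  {"hand": 0.1,"travel": [0,0,0],"rotation": [0,0,0]},
  {"hand": 0.1,"travel": [0,0,0],"rotation": [0,0,0]},
  {"hand": 0.1,"travel": [0,0,0],"rotation": [0,0,0]},
])

```text
time: 22.0
eef_pos: [0.3756, -0.3056, 0.1099]
tcp_rot: [0.29, -0.643, 0.648, -0.289]
contact_force: [-0.9, 1.0, 2.3]
opening: 0.337
```

```bash
python3 -c "
from h import *
plan([.3739,-.3033,.107],-41.8)
"
```

```text
t 22.0 p [ 0.3756 -0.3056  0.1099] yaw -41.71 F [-0.9  1.   2.3] open 0.337 q6 -0.16
ROT total [-0.011  0.003  0.009] rows 1 each [-0.011  0.003  0.009]
TRANS total(after rot) [-0.002  0.01  -0.009] | horiz rows 1 each [-0.002  0.    -0.009] vert 0.01 | dw [-0.0017  0.0023 -0.0029]
```

arm_command([
  {"hand": 0.1,"travel": [0,-0.08,0],"rotation": [0,0,0]},
  {"hand": 0.1,"travel": [0,-0.12,0],"rotation": [0,0,0]},
  {"hand": 0.1,"travel": [0,-0.15,0],"rotation": [0,0,0]},
  {"hand": 0.1,"travel": [0,-0.15,0],"rotation": [0,0,0]},
  {"hand": 0.1,"travel": [0,-0.1,0],"rotation": [0,0.293,0]},
  {"hand": 0.1,"travel": [0,0,0],"rotation": [0,0.293,0]},
  {"hand": 0.1,"travel": [0,0,0],"rotation": [0,0.293,0]},
  {"hand": 0.1,"travel": [0,0,0],"rotation": [0,0.293,0]},
  {"hand": 0.1,"travel": [0,0,0],"rotation": [0,0.293,0]},
  {"hand": 0.1,"travel": [0,0,0],"rotation": [0,0,0]},
])

```text
time: 23.25
eef_pos: [0.372, -0.2999, 0.2781]
tcp_rot: [-0.021, 0.709, -0.704, 0.015]
contact_force: [-0.2, 0.4, -2.6]
opening: 0.337
```

```bash
python3 -c "
from h import *
plan([.6252,-.0786,.25],-85.8)
"
```

```text
t 23.25 p [ 0.372  -0.2999  0.2781] yaw -87.09 F [-0.2  0.4 -2.6] open 0.337 q6 0.63
ROT total [ 0.014 -0.043  0.013] rows 1 each [ 0.014 -0.043  0.013]
TRANS total(after rot) [-0.896  0.094 -0.674] | horiz rows 6 each [-0.149  0.    -0.112] vert 0.094 | dw [ 0.2532  0.2213 -0.0281]
```

arm_command([
  {"hand": 0.1,"travel": [-0.145,0,-0.11],"rotation": [0.014,-0.043,0.013]},
  {"hand": 0.1,"travel": [-0.145,0,-0.11],"rotation": [0,0,0]},
  {"hand": 0.1,"travel": [-0.145,0,-0.11],"rotation": [0,0,0]},
  {"hand": 0.1,"travel": [-0.145,0,-0.11],"rotation": [0,0,0]},
  {"hand": 0.1,"travel": [-0.145,0,-0.11],"rotation": [0,0,0]},
  {"hand": 0.1,"travel": [-0.1,0,-0.08],"rotation": [0,0,0]},
  {"hand": 0.1,"travel": [0,0,0],"rotation": [0,0,0]},
])

```text
time: 24.12
eef_pos: [0.6092, -0.0865, 0.2679]
tcp_rot: [-0.035, 0.708, -0.705, 0.028]
contact_force: [-0.9, 0.2, -4.0]
opening: 0.337
```

```bash
python3 -c "
from h import *
plan([.6252,-.0786,.15],-85.8)
"
```

```text
t 24.12 p [ 0.6092 -0.0865  0.2679] yaw -84.84 F [-0.9  0.2 -4. ] open 0.337 q6 1.17
ROT total [0.008 0.032 0.018] rows 1 each [0.008 0.032 0.018]
TRANS total(after rot) [-0.055  0.393 -0.022] | horiz rows 1 each [-0.055  0.    -0.022] vert 0.393 | dw [ 0.016   0.0079 -0.1179]
```

arm_command([
  {"hand": 0.1,"travel": [-0.05,0,-0.022],"rotation": [0.01,0.03,0.02]},
  {"hand": 0.1,"travel": [0,0.1,0],"rotation": [0,0,0]},
  {"hand": 0.1,"travel": [0,0.12,0],"rotation": [0,0,0]},
  {"hand": 0.1,"travel": [0,0.1,0],"rotation": [0,0,0]},
  {"hand": 0.1,"travel": [0,0,0],"rotation": [0,0,0]},
])

```text
time: 24.75
eef_pos: [0.6242, -0.0803, 0.1676]
tcp_rot: [0.025, -0.706, 0.707, -0.026]
contact_force: [-0.2, 0.3, -3.9]
opening: 0.337
```

```bash
python3 -c "
from h import *
plan([.6254,-.0786,.122],-85.8)
"
```

```text
t 24.75 p [ 0.6242 -0.0803  0.1676] yaw -85.83 F [-0.2  0.3 -3.9] open 0.337 q6 1.21
ROT total [-0.003 -0.001 -0.004] rows 1 each [-0.003 -0.001 -0.004]
TRANS total(after rot) [-0.005  0.152 -0.005] | horiz rows 1 each [-0.005  0.    -0.005] vert 0.152 | dw [ 0.0012  0.0017 -0.0456]
```

arm_command([
  {"hand": 0.1,"travel": [-0.005,0.07,-0.005],"rotation": [0,0,0]},
  {"hand": 0.1,"travel": [0,0.05,0],"rotation": [0,0,0]},
  {"hand": 0.1,"travel": [0,0,0],"rotation": [0,0,0]},
])

```text
time: 25.12
eef_pos: [0.6275, -0.0798, 0.1323]
tcp_rot: [0.023, -0.706, 0.708, -0.028]
contact_force: [-0.3, -0.2, -3.2]
opening: 0.335
```

```bash
python3 -c "
from h import *
plan([.6254,-.0786,.121],-85.8)
"
```

```text
t 25.12 p [ 0.6275 -0.0798  0.1323] yaw -85.88 F [-0.3 -0.2 -3.2] open 0.335 q6 1.21
ROT total [-0.006 -0.003 -0.013] rows 1 each [-0.006 -0.003 -0.013]
TRANS total(after rot) [ 0.007  0.038 -0.005] | horiz rows 1 each [ 0.007  0.    -0.005] vert 0.038 | dw [-0.0021  0.0012 -0.0113]
```

arm_command([
  {"hand": 0.1,"travel": [0.009,0.04,-0.006],"rotation": [-0.006,-0.003,-0.013]},
  {"hand": 0.1,"travel": [0,0,0],"rotation": [0,0,0]},
])

```text
time: 25.38
eef_pos: [0.626, -0.0785, 0.1216]
tcp_rot: [0.025, -0.706, 0.707, -0.027]
contact_force: [0.1, -0.9, -3.7]
opening: 0.336
```

```bash
python3 -c "
from h import *
plan([.6254,-.0786,.121],-85.8)
"
```

```text
t 25.38 p [ 0.626  -0.0785  0.1216] yaw -85.78 F [ 0.1 -0.9 -3.7] open 0.336 q6 1.21
ROT total [-0.002  0.001 -0.007] rows 1 each [-0.002  0.001 -0.007]
TRANS total(after rot) [0.002 0.002 0.   ] | horiz rows 1 each [0.002 0.    0.   ] vert 0.002 | dw [-0.0006 -0.0001 -0.0006]
```

arm_command([
  {"hand": 0.1,"travel": [0,0.008,0],"rotation": [0,0,0]},
  {"hand": 0.1,"travel": [0,0,0],"rotation": [0,0,0]},
  {"hand": 0.5,"travel": [0,0,0],"rotation": [0,0,0]},
  {"hand": 0.6,"travel": [0,0,0],"rotation": [0,0,0]},
  {"hand": 0.6,"travel": [0,-0.08,0],"rotation": [0,0,0]},
  {"hand": 0.6,"travel": [0,-0.12,0],"rotation": [0,0,0]},
  {"hand": 0.6,"travel": [0,-0.15,0],"rotation": [0,0,0]},
  {"hand": 0.6,"travel": [0,-0.15,0],"rotation": [0,0,0]},
  {"hand": 0.6,"travel": [0,-0.05,0],"rotation": [0,0,0]},
  {"hand": 0.6,"travel": [0,0,0],"rotation": [0,0,0]},
])

```text
time: 26.62
eef_pos: [0.6265, -0.0788, 0.2924]
tcp_rot: [0.023, -0.705, 0.708, -0.029]
contact_force: [0.1, 0.1, -0.4]
opening: 0.602
```

```bash
python3 -c "
from h import *
plan([.4826,.3666,.3],28.6)
s,im,d=wrist('w11.png')
P,u,v=wpts(d,s)
for y in (.09,-.08):
    k=(abs(P[:,2]-.12)<.008)&(abs(P[:,0]-.62)<.14)&(abs(P[:,1]-y)<.05)
    Q=clean(P[k],u[k],v[k]); print('prop',rect(Q),np.median(Q[:,2]),len(Q))
k=(P[:,2]>.012)&(P[:,2]<.13)&(abs(P[:,0]-.62)<.13)&(abs(P[:,1])<.16)
Q=clean(P[k],u[k],v[k]); Q=Q[Q[:,2]<.028];print('slab',rect(Q),np.median(Q[:,2]),len(Q))
k=(P[:,2]>.03)&(P[:,2]<.05)&(abs(P[:,0]-.48)<.18)&(abs(P[:,1]-.366)<.18)
Q=clean(P[k],u[k],v[k]);print('shelf',rect(Q),np.median(Q[:,2]),len(Q))
"
```

```text
t 26.62 p [ 0.6265 -0.0788  0.2924] yaw -85.79 F [ 0.1  0.1 -0.4] open 0.602 q6 1.21
ROT total [-0.023 -3.813 -0.005] rows 12 each [-0.002 -0.318 -0.   ]
TRANS total(after rot) [-1.533 -0.025  0.29 ] | horiz rows 8 each [-0.192  0.     0.036] vert -0.025 | dw [-0.1439  0.4454  0.0076]
prop (array([0.61148157, 0.09076037]), (100, 32), 4.553680896759033) 0.11896029051452471 2382
prop (array([ 0.62650708, -0.07593214]), (100, 30), 4.542932510375977) 0.11894762245372688 3146
slab (array([0.61931805, 0.00578587]), (280, 201), -85.37953472137451) 0.018976875384116104 22586
shelf (array([0.48173901, 0.36725916]), (241, 195), 28.644071578979492) 0.0360654477227082 7908
```

View pics/w11.png

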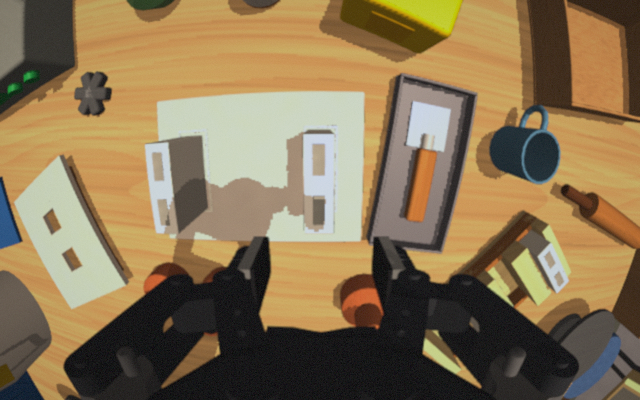

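arm_command([
  {"hand": 0.6,"travel": [0,-0.1,0],"rotation": [0,-0.318,0]},
  {"hand": 0.6,"travel": [0,0,0],"rotation": [0,-0.318,0]},
  {"hand": 0.6,"travel": [0,0,0],"rotation": [0,-0.318,0]},
  {"hand": 0.6,"travel": [0,0,0],"rotation": [0,-0.318,0]},
  {"hand": 0.6,"travel": [0,0,0],"rotation": [0,-0.318,0]},
  {"hand": 0.6,"travel": [0,0,0],"rotation": [0,-0.318,0]},
  {"hand": 0.6,"travel": [0,0,0],"rotation": [0,-0.318,0]},
  {"hand": 0.6,"travel": [0,0,0],"rotation": [0,-0.318,0]},
  {"hand": 0.6,"travel": [0,0,0],"rotation": [0,-0.318,0]},
  {"hand": 0.6,"travel": [0,0,0],"rotation": [0,-0.318,0]},
  {"hand": 0.6,"travel": [0,0,0],"rotation": [0,-0.318,0]},
  {"hand": 0.6,"travel": [0,0,0],"rotation": [0,-0.318,0]},
  {"hand": 0.6,"travel": [0,0,0],"rotation": [0,0,0]},
])

```text
time: 28.3
eef_pos: [0.614, -0.0757, 0.2777]
tcp_rot: [0.624, -0.361, 0.32, -0.615]
contact_force: [0.1, 0.7, 0.2]
opening: 0.6
```

```bash
python3 -c "
from h import *
plan([.482,.3668,.3],28.6)
"
```

```text
t 28.3 p [ 0.614  -0.0757  0.2777] yaw 32.43 F [0.1 0.7 0.2] open 0.6 q6 -0.85
ROT total [ 0.076  0.126 -0.082] rows 1 each [ 0.076  0.126 -0.082]
TRANS total(after rot) [-1.506 -0.074  0.32 ] | horiz rows 8 each [-0.188  0.     0.04 ] vert -0.074 | dw [-0.132   0.4425  0.0223]
```

arm_command([
  {"hand": 0.7,"travel": [0,-0.1,0],"rotation": [0.076,0.126,-0.082]},
  {"hand": 0.7,"travel": [-0.188,0,0.04],"rotation": [0,0,0]},
  {"hand": 0.7,"travel": [-0.188,0,0.04],"rotation": [0,0,0]},
  {"hand": 0.7,"travel": [-0.188,0,0.04],"rotation": [0,0,0]},
  {"hand": 0.7,"travel": [-0.188,0,0.04],"rotation": [0,0,0]},
  {"hand": 0.7,"travel": [-0.188,0,0.04],"rotation": [0,0,0]},
  {"hand": 0.7,"travel": [-0.188,0,0.04],"rotation": [0,0,0]},
  {"hand": 0.7,"travel": [-0.188,0,0.04],"rotation": [0,0,0]},
  {"hand": 0.7,"travel": [-0.14,0,0.04],"rotation": [0,0,0]},
  {"hand": 0.7,"travel": [0,0,0],"rotation": [0,0,0]},
])

```text
time: 29.55
eef_pos: [0.4907, 0.3668, 0.2921]
tcp_rot: [0.606, -0.379, 0.366, -0.596]
contact_force: [-0.5, -0.8, -0.4]
opening: 0.701
```

```bash
python3 -c "
from h import *
plan([.482,.3668,.15],28.6)
s,im,d=wrist('w12.png')
P,u,v=wpts(d,s)
k=(P[:,2]>.03)&(P[:,2]<.05)&(abs(P[:,0]-.48)<.18)&(abs(P[:,1]-.366)<.18)
Q=clean(P[k],u[k],v[k]);print('shelf',rect(Q),np.median(Q[:,2]),len(Q))
im2,d2=shot('top','t12.png'); 
P,u,v=pts('top',d2)
for y in (.09,-.08):
    k=(abs(P[:,2]-.12)<.01)&(abs(P[:,0]-.62)<.14)&(abs(P[:,1]-y)<.05)
    Q=clean(P[k],u[k],v[k]); print('prop',rect(Q),np.median(Q[:,2]),len(Q))
k=(P[:,2]>.012)&(P[:,2]<.13)&(abs(P[:,0]-.62)<.13)&(abs(P[:,1])<.16)
Q=clean(P[k],u[k],v[k]); Q=Q[Q[:,2]<.028];print('slab',rect(Q),np.median(Q[:,2]),len(Q))
cv2.imwrite('pics/t12c.png',cv2.resize(im2[130:300,230:420],None,fx=4,fy=4)[:600,:800])
"
```

```text
t 29.55 p [0.4907 0.3668 0.2921] yaw 26.42 F [-0.5 -0.8 -0.4] open 0.701 q6 0.01
ROT total [ 0.039 -0.073 -0.016] rows 1 each [ 0.039 -0.073 -0.016]
TRANS total(after rot) [-0.014  0.474 -0.025] | horiz rows 1 each [-0.014  0.    -0.025] vert 0.474 | dw [-0.0087  0.     -0.1421]
shelf (array([0.48135626, 0.36754147]), (242, 192), 28.741748809814453) 0.035994820146210194 26167
prop (array([0.61200293, 0.08966583]), (100, 30), 4.768642425537109) 0.11901075934106498 358
prop (array([ 0.62637201, -0.07701299]), (100, 30), 4.255486965179443) 0.11901593424254253 359
slab (array([0.61988257, 0.00498264]), (280, 201), -85.65353679656982) 0.019174162463341693 4851
```

View pics/w12.png

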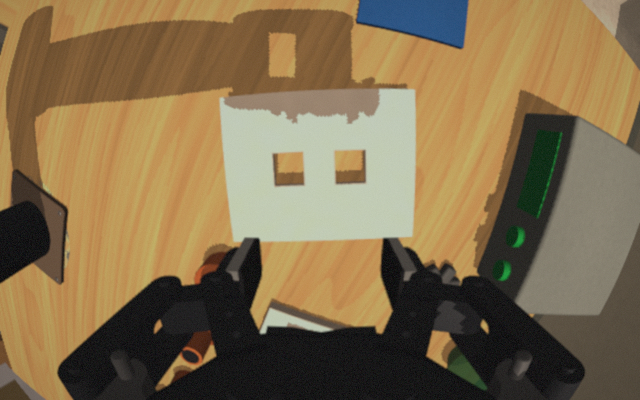

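View pics/t12c.png

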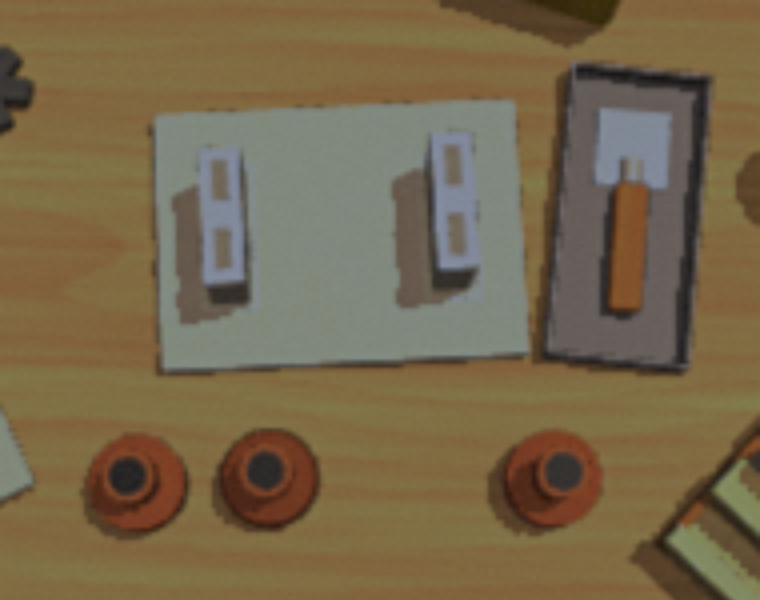

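arm_command([
  {"hand": 0.7,"travel": [-0.014,0.1,-0.025],"rotation": [0.039,-0.073,-0.016]},
  {"hand": 0.7,"travel": [0,0.15,0],"rotation": [0,0,0]},
  {"hand": 0.7,"travel": [0,0.15,0],"rotation": [0,0,0]},
  {"hand": 0.7,"travel": [0,0.08,0],"rotation": [0,0,0]},
  {"hand": 0.7,"travel": [0,0,0],"rotation": [0,0,0]},
])

```text
time: 30.28
eef_pos: [0.4856, 0.3565, 0.144]
tcp_rot: [0.606, -0.365, 0.367, -0.604]
contact_force: [0.6, -0.4, 0.6]
opening: 0.698
```

```bash
python3 -c "
from h import *
plan([.4816,.3672,.08],28.7)
"
```

```text
t 30.27 p [0.4856 0.3565 0.144 ] yaw 27.62 F [ 0.6 -0.4  0.6] open 0.698 q6 -0.01
ROT total [ 0.001 -0.036  0.007] rows 1 each [ 0.001 -0.036  0.007]
TRANS total(after rot) [-0.038  0.213  0.005] | horiz rows 1 each [-0.038  0.     0.005] vert 0.213 | dw [-0.004   0.0107 -0.064 ]
```

arm_command([
  {"hand": 0.7,"travel": [-0.038,0.05,0.005],"rotation": [0,-0.036,0.007]},
  {"hand": 0.7,"travel": [0,0.1,0],"rotation": [0,0,0]},
  {"hand": 0.7,"travel": [0,0.03,0],"rotation": [0,0,0]},
  {"hand": 0.7,"travel": [0,0,0],"rotation": [0,0,0]},
])

```text
time: 30.78
eef_pos: [0.4849, 0.3685, 0.0926]
tcp_rot: [-0.605, 0.36, -0.362, 0.611]
contact_force: [0.3, 0.1, -0.2]
opening: 0.697
```

```bash
python3 -c "
from h import *
plan([.4816,.3672,.038],28.7)
s,im,d=wrist('w13.png')
P,u,v=wpts(d,s)
k=(P[:,2]>.03)&(P[:,2]<.05)&(abs(P[:,0]-.48)<.18)&(abs(P[:,1]-.366)<.18)
Q=clean(P[k],u[k],v[k]);print('shelf',rect(Q),np.median(Q[:,2]),len(Q))
"
```

```text
t 30.77 p [0.4849 0.3685 0.0926] yaw 28.59 F [ 0.3  0.1 -0.2] open 0.697 q6 -0.02
ROT total [-0.015 -0.004 -0.001] rows 1 each [-0.015 -0.004 -0.001]
TRANS total(after rot) [-0.001  0.182 -0.012] | horiz rows 1 each [-0.001  0.    -0.012] vert 0.182 | dw [-0.0033 -0.0013 -0.0546]
shelf (array([0.47783066, 0.3729057 ]), (242, 178), 28.613840103149414) 0.03599648773776901 73353
```

View pics/w13.png

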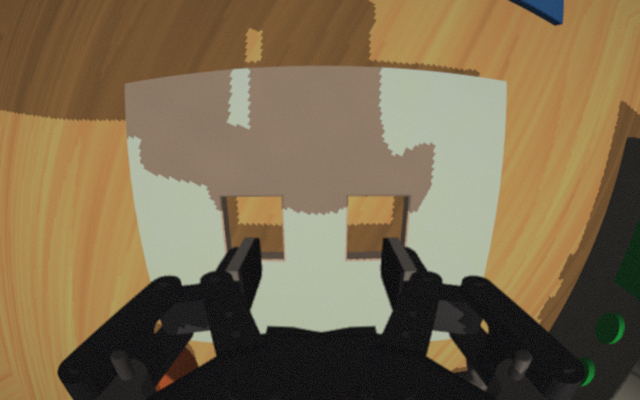

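arm_command([
  {"hand": 0.7,"travel": [0,0.05,-0.012],"rotation": [-0.015,0,0]},
  {"hand": 0.7,"travel": [0,0.04,0],"rotation": [0,0,0]},
  {"hand": 0.7,"travel": [0,0,0],"rotation": [0,0,0]},
])

```text
time: 31.2
eef_pos: [0.4828, 0.3676, 0.0663]
tcp_rot: [-0.607, 0.361, -0.361, 0.609]
contact_force: [-0.4, -1.1, 0.3]
opening: 0.697
```

```bash
python3 -c "
from h import *
plan([.4816,.3672,.038],28.7)
"
```

```text
t 31.2 p [0.4828 0.3676 0.0663] yaw 28.61 F [-0.4 -1.1  0.3] open 0.697 q6 -0.02
ROT total [-0.007 -0.003 -0.002] rows 1 each [-0.007 -0.003 -0.002]
TRANS total(after rot) [-0.001  0.094 -0.004] | horiz rows 1 each [-0.001  0.    -0.004] vert 0.094 | dw [-0.0012 -0.0004 -0.0283]
```

arm_command([
  {"hand": 0.7,"travel": [0,0.05,-0.004],"rotation": [-0.007,-0.003,0]},
  {"hand": 0.7,"travel": [0,0.04,0],"rotation": [0,0,0]},
  {"hand": 0.7,"travel": [0,0,0],"rotation": [0,0,0]},
])

```text
time: 31.58
eef_pos: [0.4817, 0.367, 0.0372]
tcp_rot: [0.608, -0.361, 0.36, -0.608]
contact_force: [-0.1, 0.5, -0.2]
opening: 0.699
```

```bash
python3 -c "
from h import *
plan([.4816,.3672,.038],28.7)
"
```

```text
t 31.57 p [0.4817 0.367  0.0372] yaw 28.7 F [-0.1  0.5 -0.2] open 0.699 q6 -0.02
ROT total [ 0.001 -0.    -0.002] rows 1 each [ 0.001 -0.    -0.002]
TRANS total(after rot) [-0.001 -0.003  0.   ] | horiz rows 1 each [-0.001  0.     0.   ] vert -0.003 | dw [-0.0001  0.0002  0.0008]
```

arm_command([
  {"hand": 0.4,"travel": [0,0,0],"rotation": [0,0,0]},
  {"hand": 0.2,"travel": [0,0,0],"rotation": [0,0,0]},
  {"hand": 0.2,"travel": [0,0,0],"rotation": [0,0,0]},
  {"hand": 0.2,"travel": [0,0,0],"rotation": [0,0,0]},
  {"hand": 0.2,"travel": [0,-0.06,0],"rotation": [0,0,0]},
  {"hand": 0.2,"travel": [0,-0.1,0],"rotation": [0,0,0]},
  {"hand": 0.2,"travel": [0,0,0],"rotation": [0,0,0]},
], grip_force=110)

```text
time: 32.45
eef_pos: [0.4785, 0.3653, 0.0833]
tcp_rot: [0.611, -0.362, 0.359, -0.606]
contact_force: [0.6, 0.3, -9.7]
opening: 0.432
```

```bash
python3 -c "
from h import *
plan([.6192,.007,.3],94.4)
s,im,d=wrist('w14.png')
P,u,v=wpts(d,s)
k=(P[:,2]>.05)&(P[:,2]<.12)&(abs(P[:,0]-.48)<.18)&(abs(P[:,1]-.366)<.18)&(v<250)
Q=clean(P[k],u[k],v[k]);print('shelf',rect(Q),len(Q))
A=np.c_[Q[:,:2],np.ones(len(Q))]; print(np.linalg.lstsq(A,Q[:,2],rcond=None)[0])
"
```

```text
t 32.45 p [0.4785 0.3653 0.0833] yaw 28.7 F [ 0.6  0.3 -9.7] open 0.432 q6 -0.02
ROT total [ 0.015 -2.19  -0.012] rows 7 each [ 0.002 -0.313 -0.002]
TRANS total(after rot) [ 0.376 -0.722 -1.227] | horiz rows 7 each [ 0.054  0.    -0.175] vert -0.722 | dw [ 0.1407 -0.3583  0.2167]
shelf (array([0.45318945, 0.41015579]), (243, 89), 28.630624771118164) 92205
[-0.0107762   0.00091331  0.08622254]
```

View pics/w14.png

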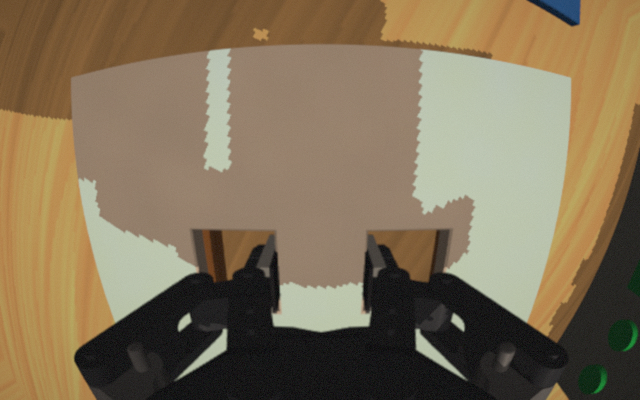

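arm_command([
  {"hand": 0.2,"travel": [0,-0.12,0],"rotation": [0,0,0]},
  {"hand": 0.2,"travel": [0,-0.14,0],"rotation": [0,0,0]},
  {"hand": 0.2,"travel": [0,-0.14,0],"rotation": [0,0,0]},
  {"hand": 0.2,"travel": [0,-0.14,0],"rotation": [0,-0.1,0]},
  {"hand": 0.2,"travel": [0,-0.08,0],"rotation": [0,-0.2,0]},
  {"hand": 0.2,"travel": [0,0,0],"rotation": [0,-0.22,0]},
  {"hand": 0.2,"travel": [0,0,0],"rotation": [0,-0.22,0]},
  {"hand": 0.2,"travel": [0,0,0],"rotation": [0,-0.22,0]},
  {"hand": 0.2,"travel": [0,0,0],"rotation": [0,-0.22,0]},
  {"hand": 0.2,"travel": [0,0,0],"rotation": [0,-0.22,0]},
  {"hand": 0.2,"travel": [0,0,0],"rotation": [0,-0.22,0]},
  {"hand": 0.2,"travel": [0,0,0],"rotation": [0,-0.22,0]},
  {"hand": 0.2,"travel": [0,0,0],"rotation": [0,-0.2,0]},
  {"hand": 0.2,"travel": [0,0,0],"rotation": [0,-0.1,0]},
  {"hand": 0.2,"travel": [0,0,0],"rotation": [0,0,0]},
])

```text
time: 34.38
eef_pos: [0.4624, 0.3563, 0.231]
tcp_rot: [0.718, 0.004, -0.058, -0.693]
contact_force: [-0.8, 0.2, -7.4]
opening: 0.436
```

```bash
python3 -c "
from h import *
plan([.6192,.007,.25],94.2)
"
```

```text
t 34.38 p [0.4624 0.3563 0.231 ] yaw 95.08 F [-0.8  0.2 -7.4] open 0.436 q6 -1.18
ROT total [ 0.062  0.027 -0.149] rows 1 each [ 0.062  0.027 -0.149]
TRANS total(after rot) [ 0.436 -0.063 -1.2  ] | horiz rows 7 each [ 0.062  0.    -0.171] vert -0.063 | dw [ 0.1568 -0.3493  0.019 ]
```

arm_command([
  {"hand": 0.2,"travel": [0,-0.04,0],"rotation": [0.062,0.02,-0.149]},
  {"hand": 0.2,"travel": [0.03,-0.02,-0.08],"rotation": [0,0,0]},
  {"hand": 0.2,"travel": [0.05,-0.02,-0.135],"rotation": [0,0,0]},
  {"hand": 0.2,"travel": [0.05,-0.02,-0.135],"rotation": [0,0,0]},
  {"hand": 0.2,"travel": [0.05,-0.02,-0.135],"rotation": [0,0,0]},
  {"hand": 0.2,"travel": [0.05,-0.02,-0.135],"rotation": [0,0,0]},
  {"hand": 0.2,"travel": [0.05,-0.02,-0.135],"rotation": [0,0,0]},
  {"hand": 0.2,"travel": [0.05,-0.02,-0.135],"rotation": [0,0,0]},
  {"hand": 0.2,"travel": [0.04,-0.01,-0.12],"rotation": [0,0,0]},
  {"hand": 0.2,"travel": [0,0,0],"rotation": [0,0,0]},
])

```text
time: 35.62
eef_pos: [0.5924, 0.0523, 0.2725]
tcp_rot: [0.708, 0.015, -0.033, -0.705]
contact_force: [0.5, 1.3, -7.5]
opening: 0.431
```

```bash
python3 -c "
from h import *
plan([.6192,.007,.2],94.2)
"
```

```text
t 35.62 p [0.5924 0.0523 0.2725] yaw 93.88 F [ 0.5  1.3 -7.5] open 0.431 q6 -1.72
ROT total [ 0.005 -0.011 -0.049] rows 1 each [ 0.005 -0.011 -0.049]
TRANS total(after rot) [ 0.078  0.242 -0.157] | horiz rows 1 each [ 0.078  0.    -0.157] vert 0.242 | dw [ 0.0268 -0.0453 -0.0725]
```

arm_command([
  {"hand": 0.2,"travel": [0.039,0,-0.078],"rotation": [0,-0.01,-0.049]},
  {"hand": 0.2,"travel": [0.03,0,-0.07],"rotation": [0,0,0]},
  {"hand": 0.2,"travel": [0,0.1,0],"rotation": [0,0,0]},
  {"hand": 0.2,"travel": [0,0.08,0],"rotation": [0,0,0]},
  {"hand": 0.2,"travel": [0,0,0],"rotation": [0,0,0]},
])

```text
time: 36.25
eef_pos: [0.6144, 0.0091, 0.2123]
tcp_rot: [-0.706, -0.021, 0.028, 0.707]
contact_force: [-1.5, -0.0, -8.4]
opening: 0.433
```

```bash
python3 -c "
from h import *
plan([.6192,.007,.14],94.2)
s,im,d=wrist('w15.png')
P,u,v=wpts(d,s)
zc=s['eef_pos'][2]
k=(abs(P[:,2]-zc)<.02)&(abs(P[:,0]-.6)<.2)&(abs(P[:,1])<.2)&(v<250)
Q=clean(P[k],u[k],v[k]);c,wh,a=rect(Q);print('shelf',c,wh,a,len(Q))
A=np.c_[Q[:,:2],np.ones(len(Q))]; print(np.linalg.lstsq(A,Q[:,2],rcond=None)[0])
M=R.from_quat(s['tcp_rot']).as_matrix(); T=(Q-s['eef_pos'])@M
print(np.percentile(T,[.2,99.8],axis=0).round(4))
"
```

```text
t 36.25 p [0.6144 0.0091 0.2123] yaw 94.0 F [-1.5 -0.  -8.4] open 0.433 q6 -1.79
ROT total [-0.004 -0.007 -0.019] rows 1 each [-0.004 -0.007 -0.019]
TRANS total(after rot) [ 0.015  0.241 -0.008] | horiz rows 1 each [ 0.015  0.    -0.008] vert 0.241 | dw [ 0.0048 -0.0021 -0.0723]
shelf [0.56323206 0.00651096] (243, 90) -86.03040790557861 92182
[-0.01383127  0.00076032  0.21893555]
[[-0.0956 -0.0003 -0.1183]
 [-0.009   0.0126  0.1201]]
```

View pics/w15.png

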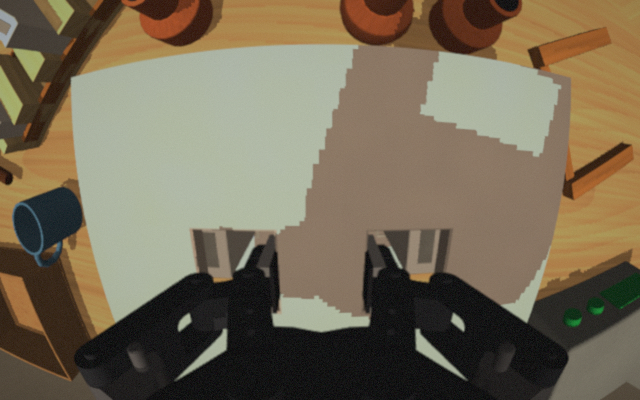

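arm_command([
  {"hand": 0.2,"travel": [0.013,0,-0.007],"rotation": [-0.004,-0.007,-0.025]},
  {"hand": 0.2,"travel": [0,0.07,0],"rotation": [0,0,0]},
  {"hand": 0.2,"travel": [0,0.06,0],"rotation": [0,0,0]},
  {"hand": 0.2,"travel": [0,0,0],"rotation": [0,0,0]},
])

```text
time: 36.8
eef_pos: [0.6211, 0.0074, 0.175]
tcp_rot: [0.707, 0.03, -0.022, -0.706]
contact_force: [-0.7, 0.4, -8.4]
opening: 0.429
```

```bash
python3 -c "
from h import *
plan([.6192,.007,.137],94.2)
"
```

```text
t 36.8 p [0.6211 0.0074 0.175 ] yaw 94.26 F [-0.7  0.4 -8.4] open 0.429 q6 -1.8
ROT total [0.003 0.002 0.02 ] rows 1 each [0.003 0.002 0.02 ]
TRANS total(after rot) [-0.007  0.127 -0.001] | horiz rows 1 each [-0.007  0.    -0.001] vert 0.127 | dw [-0.0019 -0.0004 -0.038 ]
```

arm_command([
  {"hand": 0.2,"travel": [-0.007,0.06,0],"rotation": [0,0,0.02]},
  {"hand": 0.2,"travel": [0,0.05,0],"rotation": [0,0,0]},
  {"hand": 0.2,"travel": [0,0,0],"rotation": [0,0,0]},
])

```text
time: 37.17
eef_pos: [0.6189, 0.0073, 0.1393]
tcp_rot: [0.707, 0.026, -0.027, -0.706]
contact_force: [0.8, -0.8, -7.7]
opening: 0.43
```

```bash
python3 -c "
from h import *
plan([.6192,.007,.134],94.2)
s,im,d=wrist('w16.png')
P,u,v=wpts(d,s)
zc=s['eef_pos'][2]
k=(abs(P[:,2]-zc)<.02)&(abs(P[:,0]-.6)<.2)&(abs(P[:,1])<.2)&(v<250)
Q=clean(P[k],u[k],v[k]);c,wh,a=rect(Q);print('shelf',c,wh,a,len(Q))
A=np.c_[Q[:,:2],np.ones(len(Q))]; print(np.linalg.lstsq(A,Q[:,2],rcond=None)[0])
"
```

```text
t 37.17 p [0.6189 0.0073 0.1393] yaw 94.26 F [ 0.8 -0.8 -7.7] open 0.43 q6 -1.8
ROT total [ 0.002  0.002 -0.002] rows 1 each [ 0.002  0.002 -0.002]
TRANS total(after rot) [ 0.001  0.018 -0.001] | horiz rows 1 each [ 0.001  0.    -0.001] vert 0.018 | dw [ 0.0003 -0.0003 -0.0053]
shelf [0.56744482 0.00359087] (244, 89) -85.82403182983398 92158
[-0.00501052 -0.00211935  0.14056873]
```

arm_command([
  {"hand": 0.2,"travel": [0,0.018,0],"rotation": [0,0,0]},
  {"hand": 0.2,"travel": [0,0,0],"rotation": [0,0,0]},
])

```text
time: 37.48
eef_pos: [0.6202, 0.0072, 0.1355]
tcp_rot: [0.707, 0.027, -0.025, -0.706]
contact_force: [-0.5, 0.4, -8.2]
opening: 0.429
```

arm_command([
  {"hand": 0.2,"travel": [0,0.01,0],"rotation": [0,0,0]},
  {"hand": 0.2,"travel": [0,0,0],"rotation": [0,0,0]},
])

```text
time: 37.72
eef_pos: [0.6209, 0.007, 0.1334]
tcp_rot: [0.707, 0.028, -0.025, -0.706]
contact_force: [0.0, 0.7, -8.0]
opening: 0.432
```

arm_command([
  {"hand": 0.2,"travel": [-0.007,0.006,0],"rotation": [0,0,0]},
  {"hand": 0.2,"travel": [0,0,0],"rotation": [0,0,0]},
])

```text
time: 37.98
eef_pos: [0.62, 0.0068, 0.1331]
tcp_rot: [0.707, 0.029, -0.023, -0.706]
contact_force: [-0.5, -0.7, -7.2]
opening: 0.434
```

arm_command([
  {"hand": 0.2,"travel": [-0.004,0.007,0],"rotation": [0,0,0.015]},
  {"hand": 0.2,"travel": [0,0,0],"rotation": [0,0,0]},
])

```text
time: 38.22
eef_pos: [0.6198, 0.0068, 0.1327]
tcp_rot: [0.707, 0.027, -0.025, -0.706]
contact_force: [-0.6, 0.5, -5.8]
opening: 0.436
```

arm_command([
  {"hand": 0.2,"travel": [0,0.005,0],"rotation": [0,0,0]},
  {"hand": 0.5,"travel": [0,0,0],"rotation": [0,0,0]},
  {"hand": 0.66,"travel": [0,0,0],"rotation": [0,0,0]},
  {"hand": 0.66,"travel": [0,0,0],"rotation": [0,0,0]},
])

```text
time: 38.72
eef_pos: [0.6222, 0.0061, 0.1353]
tcp_rot: [0.708, 0.029, -0.023, -0.705]
contact_force: [-1.2, 0.1, 0.6]
opening: 0.663
```

```bash
python3 -c "
from h import *
plan([.6192,.007,.16],94.2)"
```

```text
t 38.73 p [0.6222 0.0061 0.1353] yaw 94.25 F [-1.2  0.1  0.6] open 0.663 q6 -1.8
ROT total [0.01  0.002 0.017] rows 1 each [0.01  0.002 0.017]
TRANS total(after rot) [-0.01  -0.082  0.004] | horiz rows 1 each [-0.01   0.     0.004] vert -0.082 | dw [-0.003   0.0009  0.0247]
```

arm_command([
  {"hand": 0.66,"travel": [-0.008,-0.06,0],"rotation": [0,0,0.015]},
  {"hand": 0.66,"travel": [0,-0.1,0],"rotation": [0,0,0]},
  {"hand": 0.66,"travel": [0,-0.15,0],"rotation": [0,0,0]},
  {"hand": 0.66,"travel": [0,-0.15,0],"rotation": [0,0,0]},
  {"hand": 0.66,"travel": [0,-0.15,0],"rotation": [0,0,0]},
  {"hand": 0.66,"travel": [0,0,0],"rotation": [0,0,0]},
])

```text
time: 39.48
eef_pos: [0.6201, 0.0065, 0.325]
tcp_rot: [0.709, 0.028, -0.025, -0.704]
contact_force: [0.5, 0.0, 0.1]
opening: 0.663
```

```bash
cat > see.py <<'E'
from h import *
import sys
s,im,d=wrist(sys.argv[1]); P,u,v=wpts(d,s)
plan([.4307,.0527,.33],94.2)
k=(abs(P[:,2]-.131)<.008)&(abs(P[:,0]-.62)<.2)&(abs(P[:,1])<.2)
Q=clean(P[k],u[k],v[k]);c,wh,a=rect(Q);print('shelf',c,wh,a,len(Q))
A=np.c_[Q[:,:2],np.ones(len(Q))]; print(np.linalg.lstsq(A,Q[:,2],rcond=None)[0].round(4))
k=(abs(P[:,2]-.019)<.007)&(abs(P[:,0]-.62)<.14)&(abs(P[:,1])<.18)
Q=P[k];print('slab',rect(Q))
k=(P[:,2]>.095)&(P[:,2]<.115)&(P[:,0]<.5)&(P[:,0]>.37)&(P[:,1]>-.22)
m=np.zeros((400,640),np.uint8); m[v[k],u[k]]=1
n,l,st,_=cv2.connectedComponentsWithStats(m)
for i in range(1,n):
    if st[i,4]>100:
        Q=P[k][l[v[k],u[k]]==i]; print('pot',rect(Q)[:2],np.median(Q[:,2]).round(4),st[i,4])
E
python3 see.py w17.png
```

```text
t 39.52 p [0.619  0.0066 0.3219] yaw 94.26 F [ 0.3  1.  -0.4] open 0.659 q6 -1.79
ROT total [ 0.011  0.002 -0.002] rows 1 each [ 0.011  0.002 -0.002]
TRANS total(after rot) [-0.615 -0.027  0.199] | horiz rows 4 each [-0.154  0.     0.05 ] vert -0.027 | dw [-0.1883  0.0461  0.0081]
shelf [0.61936731 0.00749519] (242, 191) -85.9873857498169 34727
[0.0011 0.001  0.1304]
slab (array([ 0.64760992, -0.04715413]), (255, 226), 87.94032287597656)
pot (array([ 0.43670688, -0.15689888]), (38, 34)) 0.1047 709
pot (array([0.43240659, 0.05423128]), (37, 32)) 0.1049 812
pot (array([0.42377042, 0.1505011 ]), (37, 37)) 0.105 744
```

View pics/w17.png

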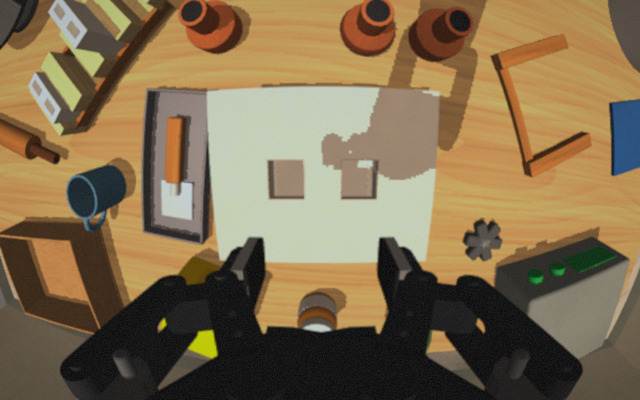

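arm_command([
  {"hand": 0.75,"travel": [-0.12,-0.01,0.102],"rotation": [0.01,0,0]},
  {"hand": 0.75,"travel": [-0.12,0,0.102],"rotation": [0,0,0]},
  {"hand": 0.75,"travel": [-0.12,0,0.102],"rotation": [0,0,0]},
  {"hand": 0.75,"travel": [-0.12,0,0.102],"rotation": [0,0,0]},
  {"hand": 0.75,"travel": [-0.09,0,0.08],"rotation": [0,0,0]},
  {"hand": 0.75,"travel": [0,0,0],"rotation": [0,0,0]},
], grip_force=30)

```text
time: 40.28
eef_pos: [0.4287, 0.1427, 0.3121]
tcp_rot: [-0.707, -0.018, 0.033, 0.707]
contact_force: [0.7, -1.2, 0.9]
opening: 0.75
```

```bash
python3 see.py w18.png; python3 -c "
from h import *
plan([.4238,.1500,.2],94.2)"
```

```text
t 40.33 p [0.4295 0.1421 0.312 ] yaw 94.11 F [-0.4  0.3 -0.2] open 0.751 q6 -1.55
ROT total [-0.001 -0.003 -0.04 ] rows 1 each [-0.001 -0.003 -0.04 ]
TRANS total(after rot) [-0.018 -0.06  -0.298] | horiz rows 2 each [-0.009  0.    -0.149] vert -0.06 | dw [ 0.0012 -0.0894  0.018 ]
shelf [0.5659809  0.09479763] (98, 59) 4.108145236968994 2865
[ 0.0123 -0.0079  0.1248]
slab (array([ 0.61009216, -0.01472166]), (320, 187), -86.68723225593567)
pot (array([ 0.43389413, -0.1563439 ]), (37, 37)) 0.1047 530
pot (array([0.42209695, 0.151694  ]), (37, 35)) 0.1052 959
pot (array([0.4287742 , 0.05442589]), (37, 37)) 0.105 913
t 40.33 p [0.4295 0.1421 0.312 ] yaw 94.11 F [-0.4  0.3 -0.2] open 0.751 q6 -1.55
ROT total [-0.001 -0.003 -0.04 ] rows 1 each [-0.001 -0.003 -0.04 ]
TRANS total(after rot) [-0.017  0.373  0.028] | horiz rows 1 each [-0.017  0.     0.028] vert 0.373 | dw [-0.0057  0.0079 -0.112 ]
```

View pics/w18.png

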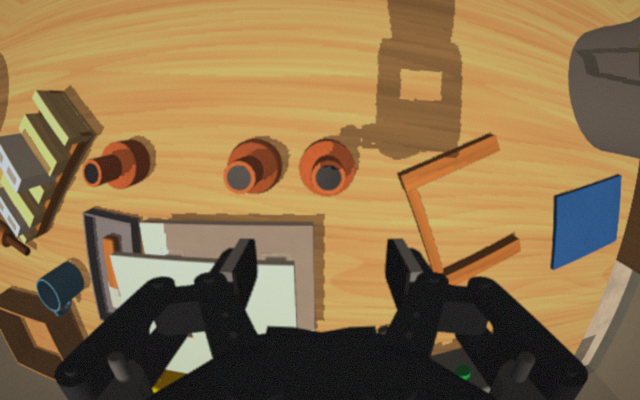

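arm_command([
  {"hand": 0.75,"travel": [-0.018,0.08,0.028],"rotation": [0,0,-0.04]},
  {"hand": 0.75,"travel": [0,0.12,0],"rotation": [0,0,0]},
  {"hand": 0.75,"travel": [0,0.08,0],"rotation": [0,0,0]},
  {"hand": 0.75,"travel": [0,0,0],"rotation": [0,0,0]},
])

```text
time: 40.83
eef_pos: [0.4251, 0.1476, 0.2228]
tcp_rot: [0.707, 0.023, -0.025, -0.706]
contact_force: [-0.4, 0.3, -0.5]
opening: 0.751
```

```bash
python3 -c "
from h import *
plan([.4235,.1504,.14],94.2)"
```

```text
t 40.83 p [0.4251 0.1476 0.2228] yaw 93.9 F [-0.4  0.3 -0.5] open 0.751 q6 -1.53
ROT total [ 0.002 -0.01  -0.005] rows 1 each [ 0.002 -0.01  -0.005]
TRANS total(after rot) [-0.005  0.276  0.01 ] | horiz rows 1 each [-0.005  0.     0.01 ] vert 0.276 | dw [-0.0016  0.0028 -0.0828]
```

arm_command([
  {"hand": 0.75,"travel": [-0.005,0.08,0.01],"rotation": [0,-0.01,-0.005]},
  {"hand": 0.75,"travel": [0,0.1,0],"rotation": [0,0,0]},
  {"hand": 0.75,"travel": [0,0.06,0],"rotation": [0,0,0]},
  {"hand": 0.75,"travel": [0,0,0],"rotation": [0,0,0]},
])

```text
time: 41.32
eef_pos: [0.4284, 0.1486, 0.1523]
tcp_rot: [0.707, 0.027, -0.023, -0.706]
contact_force: [0.1, -0.1, 0.5]
opening: 0.748
```

```bash
python3 -c "
from h import *
plan([.4235,.1504,.094],94.2)
wrist('w19.png')"
```

```text
t 41.33 p [0.4284 0.1486 0.1523] yaw 94.02 F [ 0.1 -0.1  0.5] open 0.748 q6 -1.53
ROT total [ 0.004 -0.006  0.011] rows 1 each [ 0.004 -0.006  0.011]
TRANS total(after rot) [-0.016  0.194  0.007] | horiz rows 1 each [-0.016  0.     0.007] vert 0.194 | dw [-0.0049  0.0018 -0.0583]
```

View pics/w19.png

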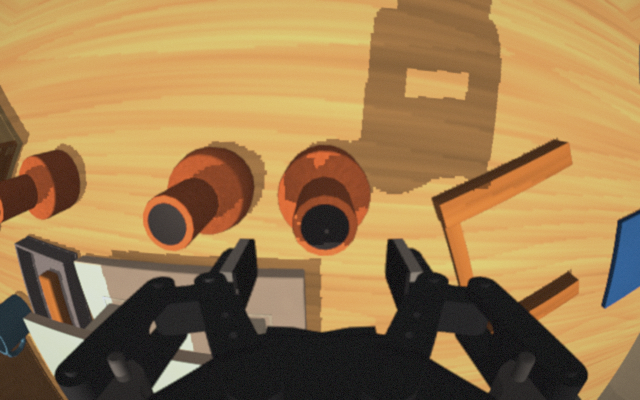

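arm_command([
  {"hand": 0.75,"travel": [-0.016,0.04,0.009],"rotation": [0,-0.006,0.01]},
  {"hand": 0.75,"travel": [0,0.09,0],"rotation": [0,0,0]},
  {"hand": 0.75,"travel": [0,0.02,0],"rotation": [0,0,0]},
  {"hand": 0.75,"travel": [0,0,0],"rotation": [0,0,0]},
])

```text
time: 41.88
eef_pos: [0.4272, 0.1515, 0.1107]
tcp_rot: [0.707, 0.029, -0.022, -0.706]
contact_force: [0.7, 0.1, 0.7]
opening: 0.749
```

```bash
python3 -c "
from h import *
plan([.4235,.1504,.094],94.2)
"
```

```text
t 41.88 p [0.4272 0.1515 0.1107] yaw 94.2 F [0.7 0.1 0.7] open 0.749 q6 -1.53
ROT total [0.003 0.    0.019] rows 1 each [0.003 0.    0.019]
TRANS total(after rot) [-0.013  0.056 -0.003] | horiz rows 1 each [-0.013  0.    -0.003] vert 0.056 | dw [-0.0037 -0.0011 -0.0167]
```

arm_command([
  {"hand": 0.75,"travel": [-0.016,0.058,-0.003],"rotation": [0,0,0.022]},
  {"hand": 0.75,"travel": [0,0,0],"rotation": [0,0,0]},
  {"hand": 0.4,"travel": [0,0,0],"rotation": [0,0,0]},
  {"hand": 0.2,"travel": [0,0,0],"rotation": [0,0,0]},
  {"hand": 0.2,"travel": [0,0,0],"rotation": [0,0,0]},
  {"hand": 0.2,"travel": [0,0,0],"rotation": [0,0,0]},
])

```text
time: 42.62
eef_pos: [0.4234, 0.1503, 0.0939]
tcp_rot: [0.707, 0.026, -0.026, -0.706]
contact_force: [-0.2, 0.0, -1.5]
opening: 0.437
```

```bash
python3 -c "
from h import *
plan([.4235,.1504,.094],94.2)
"
```

```text
t 42.62 p [0.4234 0.1503 0.0939] yaw 94.21 F [-0.2  0.  -1.5] open 0.437 q6 -1.53
ROT total [0.003 0.    0.001] rows 1 each [0.003 0.    0.001]
TRANS total(after rot) [ 0. -0.  0.] | horiz rows 1 each [0. 0. 0.] vert -0.0 | dw [0.0001 0.0001 0.0001]
```

arm_command([
  {"hand": 0.2,"travel": [0,-0.08,0],"rotation": [0,0,0]},
  {"hand": 0.2,"travel": [0,-0.15,0],"rotation": [0,0,0]},
  {"hand": 0.2,"travel": [0,-0.18,0],"rotation": [0,0,0]},
  {"hand": 0.2,"travel": [0,-0.18,0],"rotation": [0,0,0]},
  {"hand": 0.2,"travel": [0,-0.1,0],"rotation": [0,0,0]},
  {"hand": 0.2,"travel": [0,0,0],"rotation": [0,0,0]},
])

```text
time: 43.38
eef_pos: [0.4216, 0.1504, 0.305]
tcp_rot: [0.707, 0.024, -0.027, -0.706]
contact_force: [-0.4, -1.1, -2.2]
opening: 0.439
```

```bash
python3 -c "
from h import *
plan([.6653,.0885,.30],94.2)
"
```

```text
t 43.38 p [0.4216 0.1504 0.305 ] yaw 94.2 F [-0.4 -1.1 -2.2] open 0.439 q6 -1.53
ROT total [ 0.003  0.    -0.008] rows 1 each [ 0.003  0.    -0.008]
TRANS total(after rot) [ 0.795  0.017 -0.265] | horiz rows 5 each [ 0.159  0.    -0.053] vert 0.017 | dw [ 0.2437 -0.0619 -0.005 ]
```

arm_command([
  {"hand": 0.2,"travel": [0.1,-0.01,-0.033],"rotation": [0,0,0]},
  {"hand": 0.2,"travel": [0.15,-0.01,-0.05],"rotation": [0,0,0]},
  {"hand": 0.2,"travel": [0.15,-0.01,-0.05],"rotation": [0,0,0]},
  {"hand": 0.2,"travel": [0.15,-0.01,-0.05],"rotation": [0,0,0]},
  {"hand": 0.2,"travel": [0.13,0,-0.045],"rotation": [0,0,0]},
  {"hand": 0.2,"travel": [0.06,0,-0.02],"rotation": [0,0,0]},
  {"hand": 0.2,"travel": [0,0,0],"rotation": [0,0,0]},
])

```text
time: 44.25
eef_pos: [0.6493, 0.0907, 0.2936]
tcp_rot: [0.707, 0.015, -0.037, -0.706]
contact_force: [0.4, -0.1, -1.4]
opening: 0.435
```

```bash
python3 -c "
from h import *
plan([.6653,.0885,.24],94.2)
"
```

```text
t 44.25 p [0.6493 0.0907 0.2936] yaw 94.25 F [ 0.4 -0.1 -1.4] open 0.435 q6 -1.66
ROT total [-0.002  0.002 -0.06 ] rows 1 each [-0.002  0.002 -0.06 ]
TRANS total(after rot) [ 0.053  0.179 -0.011] | horiz rows 1 each [ 0.053  0.    -0.011] vert 0.179 | dw [ 0.016  -0.0022 -0.0536]
```

arm_command([
  {"hand": 0.2,"travel": [0.045,0,-0.011],"rotation": [0,0,-0.06]},
  {"hand": 0.2,"travel": [0,0.06,0],"rotation": [0,0,0]},
  {"hand": 0.2,"travel": [0,0.06,0],"rotation": [0,0,0]},
  {"hand": 0.2,"travel": [0,0,0],"rotation": [0,0,0]},
])

```text
time: 44.75
eef_pos: [0.6601, 0.0894, 0.2502]
tcp_rot: [-0.706, -0.025, 0.029, 0.707]
contact_force: [0.7, 0.6, -1.3]
opening: 0.436
```

```bash
python3 -c "
from h import *
plan([.6653,.0885,.229],94.2)
"
```

```text
t 44.75 p [0.6601 0.0894 0.2502] yaw 94.31 F [ 0.7  0.6 -1.3] open 0.436 q6 -1.66
ROT total [-0.004  0.004 -0.011] rows 1 each [-0.004  0.004 -0.011]
TRANS total(after rot) [ 0.017  0.071 -0.004] | horiz rows 1 each [ 0.017  0.    -0.004] vert 0.071 | dw [ 0.0052 -0.0009 -0.0212]
```

arm_command([
  {"hand": 0.2,"travel": [0.017,0.03,-0.004],"rotation": [0,0,-0.012]},
  {"hand": 0.2,"travel": [0,0.03,0],"rotation": [0,0,0]},
  {"hand": 0.2,"travel": [0,0,0],"rotation": [0,0,0]},
])

```text
time: 45.12
eef_pos: [0.6656, 0.0889, 0.2317]
tcp_rot: [-0.706, -0.028, 0.026, 0.707]
contact_force: [0.7, -0.0, -1.3]
opening: 0.44
```

```bash
python3 -c "
from h import *
plan([.6653,.0885,.227],94.2)
"
```

```text
t 45.12 p [0.6656 0.0889 0.2317] yaw 94.34 F [ 0.7 -0.  -1.3] open 0.44 q6 -1.67
ROT total [-0.004  0.005  0.004] rows 1 each [-0.004  0.005  0.004]
TRANS total(after rot) [-0.001  0.016 -0.001] | horiz rows 1 each [-0.001  0.    -0.001] vert 0.016 | dw [-0.0003 -0.0004 -0.0047]
```

arm_command([
  {"hand": 0.2,"travel": [-0.003,0.018,0],"rotation": [0,0,0]},
  {"hand": 0.2,"travel": [0,0,0],"rotation": [0,0,0]},
])

```text
time: 45.38
eef_pos: [0.6652, 0.0888, 0.2269]
tcp_rot: [-0.706, -0.028, 0.025, 0.707]
contact_force: [-1.1, 0.0, -1.7]
opening: 0.438
```

arm_command([
  {"hand": 0.2,"travel": [0,0.004,0],"rotation": [0,0,0]},
  {"hand": 0.2,"travel": [0,0,0],"rotation": [0,0,0]},
  {"hand": 0.6,"travel": [0,0,0],"rotation": [0,0,0]},
  {"hand": 0.75,"travel": [0,0,0],"rotation": [0,0,0]},
  {"hand": 0.75,"travel": [0,-0.08,0],"rotation": [0,0,0]},
  {"hand": 0.75,"travel": [0,-0.12,0],"rotation": [0,0,0]},
  {"hand": 0.75,"travel": [0,-0.15,0],"rotation": [0,0,0]},
  {"hand": 0.75,"travel": [0,0,0],"rotation": [0,0,0]},
])

```text
time: 46.38
eef_pos: [0.6654, 0.0885, 0.3362]
tcp_rot: [-0.706, -0.029, 0.024, 0.707]
contact_force: [0.4, -0.1, 1.5]
opening: 0.752
```

```bash
python3 -c "
from h import *
plan([.4300,.0535,.33],94.2)
wrist('w20.png')
im,d=shot('top','t20.png');P,u,v=pts('top',d)
k=(P[:,2]>.095)&(P[:,2]<.115)&(P[:,0]<.5)&(P[:,0]>.35)&(P[:,1]>-.23)&(P[:,1]<.22)
m=np.zeros((400,640),np.uint8); m[v[k],u[k]]=1
n,l,st,_=cv2.connectedComponentsWithStats(m)
for i in range(1,n):
    if st[i,4]>50: print('pot',rect(P[k][l[v[k],u[k]]==i])[:2],st[i,4])
"
```

```text
t 46.38 p [0.6654 0.0885 0.3362] yaw 94.34 F [ 0.4 -0.1  1.5] open 0.752 q6 -1.67
ROT total [-0.002  0.004  0.015] rows 1 each [-0.002  0.004  0.015]
TRANS total(after rot) [-0.791  0.021 -0.059] | horiz rows 4 each [-0.198  0.    -0.015] vert 0.021 | dw [-0.2354 -0.035  -0.0062]
pot (array([0.43092825, 0.04861662]), (34, 26)) 114
pot (array([ 0.43556955, -0.1583822 ]), (37, 36)) 142
```

View pics/w20.png

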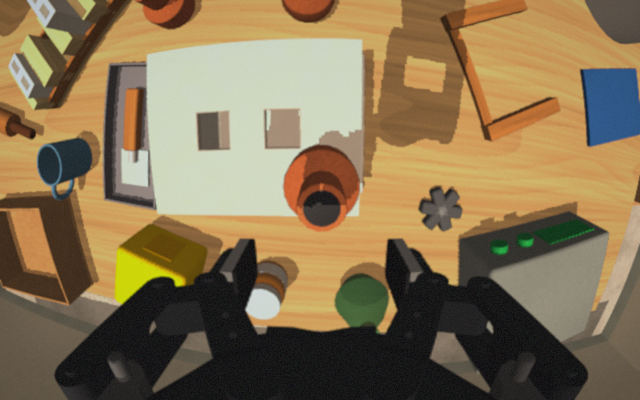

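arm_command([
  {"hand": 0.75,"travel": [-0.15,-0.01,-0.012],"rotation": [0,0,0.015]},
  {"hand": 0.75,"travel": [-0.18,0,-0.012],"rotation": [0,0,0]},
  {"hand": 0.75,"travel": [-0.18,0,-0.012],"rotation": [0,0,0]},
  {"hand": 0.75,"travel": [-0.15,0,-0.012],"rotation": [0,0,0]},
  {"hand": 0.75,"travel": [-0.08,0,0],"rotation": [0,0,0]},
  {"hand": 0.75,"travel": [0,0,0],"rotation": [0,0,0]},
])

```text
time: 47.22
eef_pos: [0.4334, 0.0567, 0.3221]
tcp_rot: [-0.705, -0.016, 0.038, 0.708]
contact_force: [-0.0, -0.2, -0.3]
opening: 0.749
```

```bash
python3 see.py w21.png; python3 -c "
from h import *
plan([.4302,.0535,.2],94.2)"
```

```text
t 47.27 p [0.4341 0.0567 0.322 ] yaw 94.31 F [ 0.8  0.1 -0.3] open 0.75 q6 -1.75
ROT total [-0.009  0.004 -0.059] rows 1 each [-0.009  0.004 -0.059]
TRANS total(after rot) [-0.012 -0.027 -0.012] | horiz rows 1 each [-0.012  0.    -0.012] vert -0.027 | dw [-0.0034 -0.004   0.008 ]
shelf [0.57027258 0.05123567] (147, 101) -85.39399480819702 7459
[0.0105 0.0017 0.1251]
slab (array([ 0.61133258, -0.01489243]), (319, 190), -86.76745462417603)
pot (array([ 0.43366605, -0.15648984]), (37, 36)) 0.1049 668
pot (array([0.42856741, 0.0540747 ]), (37, 36)) 0.1053 907
t 47.27 p [0.4341 0.0567 0.322 ] yaw 94.31 F [ 0.8  0.1 -0.3] open 0.75 q6 -1.75
ROT total [-0.009  0.004 -0.059] rows 1 each [-0.009  0.004 -0.059]
TRANS total(after rot) [-0.014  0.407 -0.01 ] | horiz rows 1 each [-0.014  0.    -0.01 ] vert 0.407 | dw [-0.0039 -0.0032 -0.122 ]
```

View pics/w21.png

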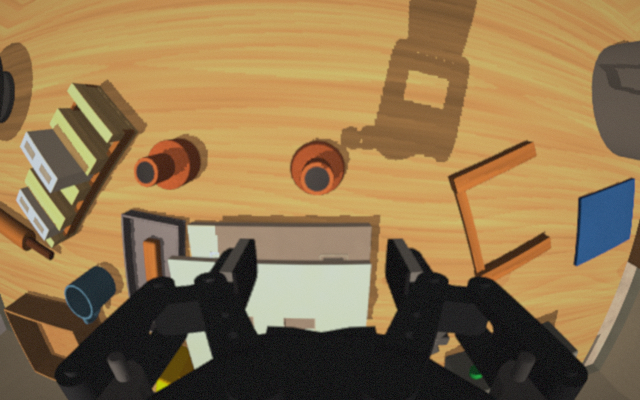

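arm_command([
  {"hand": 0.75,"travel": [-0.016,0.05,-0.01],"rotation": [-0.009,0,-0.06]},
  {"hand": 0.75,"travel": [0,0.14,0],"rotation": [0,0,0]},
  {"hand": 0.75,"travel": [0,0.14,0],"rotation": [0,0,0]},
  {"hand": 0.75,"travel": [0,0.06,0],"rotation": [0,0,0]},
  {"hand": 0.75,"travel": [0,0,0],"rotation": [0,0,0]},
])

```text
time: 47.9
eef_pos: [0.4327, 0.0533, 0.199]
tcp_rot: [-0.706, -0.026, 0.027, 0.707]
contact_force: [1.1, 0.0, -0.2]
opening: 0.75
```

```bash
python3 -c "
from h import *
plan([.4295,.0537,.14],94.2)"
```

```text
t 47.9 p [0.4327 0.0533 0.199 ] yaw 94.32 F [ 1.1  0.  -0.2] open 0.75 q6 -1.76
ROT total [-0.002  0.004 -0.003] rows 1 each [-0.002  0.004 -0.003]
TRANS total(after rot) [-0.01   0.197  0.002] | horiz rows 1 each [-0.01   0.     0.002] vert 0.197 | dw [-0.0032  0.0004 -0.059 ]
```

arm_command([
  {"hand": 0.75,"travel": [-0.012,0.07,0.001],"rotation": [0,0,-0.003]},
  {"hand": 0.75,"travel": [0,0.09,0],"rotation": [0,0,0]},
  {"hand": 0.75,"travel": [0,0.06,0],"rotation": [0,0,0]},
  {"hand": 0.75,"travel": [0,0,0],"rotation": [0,0,0]},
])

```text
time: 48.4
eef_pos: [0.434, 0.0532, 0.1344]
tcp_rot: [-0.706, -0.029, 0.025, 0.707]
contact_force: [-0.2, 0.2, 0.3]
opening: 0.748
```

```bash
python3 -c "
from h import *
plan([.4295,.0537,.094],94.2)"
```

```text
t 48.4 p [0.434  0.0532 0.1344] yaw 94.33 F [-0.2  0.2  0.3] open 0.748 q6 -1.76
ROT total [-0.     0.004  0.01 ] rows 1 each [-0.     0.004  0.01 ]
TRANS total(after rot) [-0.015  0.135  0.003] | horiz rows 1 each [-0.015  0.     0.003] vert 0.135 | dw [-0.0045  0.0005 -0.0404]
```

arm_command([
  {"hand": 0.75,"travel": [-0.018,0.06,0.001],"rotation": [0,0,0.012]},
  {"hand": 0.75,"travel": [-0.005,0.055,0],"rotation": [0,0,0]},
  {"hand": 0.75,"travel": [0,0,0],"rotation": [0,0,0]},
])

```text
time: 48.78
eef_pos: [0.429, 0.0528, 0.1005]
tcp_rot: [0.707, 0.028, -0.026, -0.706]
contact_force: [-0.1, 0.0, 0.4]
opening: 0.75
```

```bash
python3 -c "
from h import *
plan([.4295,.0537,.094],94.2)"
```

```text
t 48.77 p [0.429  0.0528 0.1005] yaw 94.34 F [-0.1  0.   0.4] open 0.75 q6 -1.76
ROT total [0.001 0.005 0.005] rows 1 each [0.001 0.005 0.005]
TRANS total(after rot) [0.002 0.022 0.003] | horiz rows 1 each [0.002 0.    0.003] vert 0.022 | dw [ 0.0005  0.0009 -0.0065]
```

arm_command([
  {"hand": 0.75,"travel": [0,0.022,0.003],"rotation": [0,0,0]},
  {"hand": 0.75,"travel": [0,0,0],"rotation": [0,0,0]},
  {"hand": 0.4,"travel": [0,0,0],"rotation": [0,0,0]},
  {"hand": 0.2,"travel": [0,0,0],"rotation": [0,0,0]},
  {"hand": 0.2,"travel": [0,0,0],"rotation": [0,0,0]},
  {"hand": 0.2,"travel": [0,0,0],"rotation": [0,0,0]},
])

```text
time: 49.52
eef_pos: [0.4301, 0.0536, 0.0951]
tcp_rot: [0.707, 0.029, -0.025, -0.706]
contact_force: [0.0, 0.0, -0.6]
opening: 0.437
```

arm_command([
  {"hand": 0.2,"travel": [0,-0.08,0],"rotation": [0,0,0]},
  {"hand": 0.2,"travel": [0,-0.15,0],"rotation": [0,0,0]},
  {"hand": 0.2,"travel": [0,-0.18,0],"rotation": [0,0,0]},
  {"hand": 0.2,"travel": [0,-0.18,0],"rotation": [0,0,0]},
  {"hand": 0.2,"travel": [0,-0.08,0],"rotation": [0,0,0]},
  {"hand": 0.2,"travel": [0,0,0],"rotation": [0,0,0]},
])

```text
time: 50.28
eef_pos: [0.4271, 0.054, 0.2998]
tcp_rot: [-0.707, -0.027, 0.027, 0.707]
contact_force: [0.2, -0.5, -2.1]
opening: 0.437
```

```bash
python3 -c "
from h import *
plan([.5615,.0811,.29],94.2)
"
```

```text
t 50.27 p [0.4271 0.054  0.2998] yaw 94.34 F [ 0.2 -0.5 -2.1] open 0.437 q6 -1.76
ROT total [-0.     0.005  0.   ] rows 1 each [-0.     0.005  0.   ]
TRANS total(after rot) [0.454 0.033 0.057] | horiz rows 3 each [0.151 0.    0.019] vert 0.033 | dw [ 0.1344  0.0271 -0.0098]
```

arm_command([
  {"hand": 0.2,"travel": [0.11,0,0.014],"rotation": [0,0,0]},
  {"hand": 0.2,"travel": [0.14,0,0.018],"rotation": [0,0,0]},
  {"hand": 0.2,"travel": [0.12,0,0.015],"rotation": [0,0,0]},
  {"hand": 0.2,"travel": [0.05,0,0.005],"rotation": [0,0,0]},
  {"hand": 0.2,"travel": [0,0,0],"rotation": [0,0,0]},
])

```text
time: 50.9
eef_pos: [0.551, 0.0799, 0.2876]
tcp_rot: [-0.706, -0.021, 0.032, 0.707]
contact_force: [0.3, 1.1, -2.6]
opening: 0.437
```

```bash
python3 -c "
from h import *
plan([.5615,.0811,.24],94.2)
"
```

```text
t 50.9 p [0.551  0.0799 0.2876] yaw 94.31 F [ 0.3  1.1 -2.6] open 0.437 q6 -1.68
ROT total [-0.003  0.004 -0.03 ] rows 1 each [-0.003  0.004 -0.03 ]
TRANS total(after rot) [0.035 0.159 0.001] | horiz rows 1 each [0.035 0.    0.001] vert 0.159 | dw [ 0.0105  0.0012 -0.0476]
```

arm_command([
  {"hand": 0.2,"travel": [0.03,0,0.001],"rotation": [0,0,-0.03]},
  {"hand": 0.2,"travel": [0,0.06,0],"rotation": [0,0,0]},
  {"hand": 0.2,"travel": [0,0.06,0],"rotation": [0,0,0]},
  {"hand": 0.2,"travel": [0,0,0],"rotation": [0,0,0]},
])

```text
time: 51.4
eef_pos: [0.557, 0.0808, 0.2453]
tcp_rot: [-0.706, -0.024, 0.029, 0.707]
contact_force: [-0.2, -1.0, -1.9]
opening: 0.434
```

```bash
python3 -c "
from h import *
plan([.5615,.0811,.230],94.2)
"
```

```text
t 51.4 p [0.557  0.0808 0.2453] yaw 94.29 F [-0.2 -1.  -1.9] open 0.434 q6 -1.68
ROT total [-0.004  0.003 -0.011] rows 1 each [-0.004  0.003 -0.011]
TRANS total(after rot) [ 0.015  0.051 -0.   ] | horiz rows 1 each [ 0.015  0.    -0.   ] vert 0.051 | dw [ 0.0045  0.0003 -0.0153]
```

arm_command([
  {"hand": 0.2,"travel": [0.014,0.03,0],"rotation": [-0.004,0,-0.012]},
  {"hand": 0.2,"travel": [0,0.02,0],"rotation": [0,0,0]},
  {"hand": 0.2,"travel": [0,0,0],"rotation": [0,0,0]},
])

```text
time: 51.78
eef_pos: [0.5616, 0.0811, 0.2297]
tcp_rot: [0.707, 0.027, -0.026, -0.707]
contact_force: [-1.1, -0.6, -1.4]
opening: 0.439
```

```bash
python3 -c "
from h import *
plan([.5615,.0811,.228],94.2)
"
```

```text
t 51.77 p [0.5616 0.0811 0.2297] yaw 94.29 F [-1.1 -0.6 -1.4] open 0.439 q6 -1.68
ROT total [0.    0.003 0.004] rows 1 each [0.    0.003 0.004]
TRANS total(after rot) [-0.     0.006 -0.   ] | horiz rows 1 each [-0.  0. -0.] vert 0.006 | dw [-0.0001 -0.     -0.0017]
```

arm_command([
  {"hand": 0.2,"travel": [0,0.009,0],"rotation": [0,0,0]},
  {"hand": 0.2,"travel": [0,0.003,0],"rotation": [0,0,0]},
  {"hand": 0.2,"travel": [0,0,0],"rotation": [0,0,0]},
  {"hand": 0.6,"travel": [0,0,0],"rotation": [0,0,0]},
  {"hand": 0.75,"travel": [0,0,0],"rotation": [0,0,0]},
  {"hand": 0.75,"travel": [0,-0.08,0],"rotation": [0,0,0]},
  {"hand": 0.75,"travel": [0,-0.12,0],"rotation": [0,0,0]},
  {"hand": 0.75,"travel": [0,-0.15,0],"rotation": [0,0,0]},
  {"hand": 0.75,"travel": [0,0,0],"rotation": [0,0,0]},
])

```text
time: 52.9
eef_pos: [0.5624, 0.0811, 0.337]
tcp_rot: [0.707, 0.029, -0.024, -0.706]
contact_force: [0.3, 0.0, -0.6]
opening: 0.749
```

```bash
python3 -c "
from h import *
plan([.4345,-.1570,.33],94.2)
wrist('w22.png')
im,d=shot('top','t22.png');P,u,v=pts('top',d)
for lo,hi in((.095,.115),(.22,.25)):
  k=(P[:,2]>lo)&(P[:,2]<hi)&(P[:,0]<.75)&(P[:,0]>.35)&(P[:,1]>-.23)&(P[:,1]<.22)
  m=np.zeros((400,640),np.uint8); m[v[k],u[k]]=1
  n,l,st,_=cv2.connectedComponentsWithStats(m)
  for i in range(1,n):
    if st[i,4]>50: print('pot',rect(P[k][l[v[k],u[k]]==i])[:2],st[i,4])
"
```

```text
t 52.9 p [0.5624 0.0811 0.337 ] yaw 94.29 F [ 0.3  0.  -0.6] open 0.749 q6 -1.68
ROT total [0.001 0.003 0.014] rows 1 each [0.001 0.003 0.014]
TRANS total(after rot) [-0.483  0.023 -0.76 ] | horiz rows 5 each [-0.097  0.    -0.152] vert 0.023 | dw [-0.1279 -0.2381 -0.007 ]
pot (array([ 0.4350755 , -0.15832617]), (36, 36)) 144
pot (array([0.55573529, 0.07700098]), (37, 19)) 82
```

View pics/w22.png

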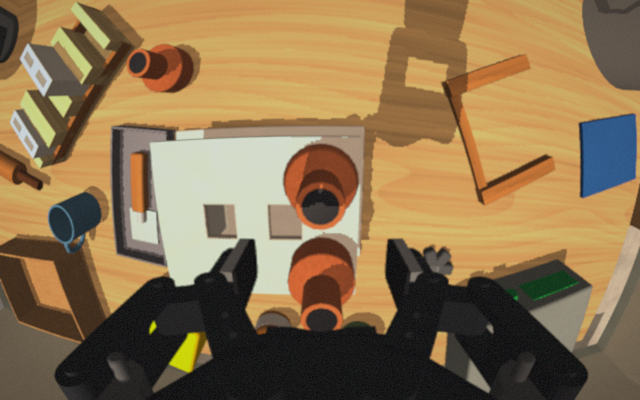

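Two pots stand on the shelf. On to the third.

arm_command([
  {"hand": 0.75,"travel": [-0.09,-0.02,-0.145],"rotation": [0,0,0.014]},
  {"hand": 0.75,"travel": [-0.09,0,-0.145],"rotation": [0,0,0]},
  {"hand": 0.75,"travel": [-0.09,0,-0.145],"rotation": [0,0,0]},
  {"hand": 0.75,"travel": [-0.09,0,-0.145],"rotation": [0,0,0]},
  {"hand": 0.75,"travel": [-0.08,0,-0.11],"rotation": [0,0,0]},
  {"hand": 0.75,"travel": [0,0,0],"rotation": [0,0,0]},
])

```text
time: 53.75
eef_pos: [0.4376, -0.1395, 0.3263]
tcp_rot: [-0.704, -0.017, 0.037, 0.709]
contact_force: [0.8, 0.9, 0.4]
opening: 0.751
```

```bash
python3 see.py w23.png; python3 -c "
from h import *
plan([.4345,-.157,.2],94.2)"
```

```text
t 53.8 p [ 0.438  -0.1386  0.3262] yaw 94.5 F [ 0.5  0.4 -0.4] open 0.749 q6 -2.17
ROT total [-0.017  0.01  -0.053] rows 1 each [-0.017  0.01  -0.053]
TRANS total(after rot) [ 0.022 -0.013  0.638] | horiz rows 4 each [0.006 0.    0.159] vert -0.013 | dw [-0.0073  0.1913  0.0038]
shelf [ 0.57563892 -0.074209  ] (94, 84) 3.0565876960754395 3616
[0.0131 0.004  0.124 ]
slab (array([ 0.61487195, -0.01447066]), (320, 196), -86.79312300682068)
pot (array([ 0.43416455, -0.15737688]), (37, 37)) 0.1052 887
t 53.8 p [ 0.438  -0.1386  0.3262] yaw 94.5 F [ 0.5  0.4 -0.4] open 0.749 q6 -2.17
ROT total [-0.017  0.01  -0.053] rows 1 each [-0.017  0.01  -0.053]
TRANS total(after rot) [-0.016  0.421 -0.06 ] | horiz rows 1 each [-0.016  0.    -0.06 ] vert 0.421 | dw [-0.0035 -0.0184 -0.1262]
```

View pics/w23.png

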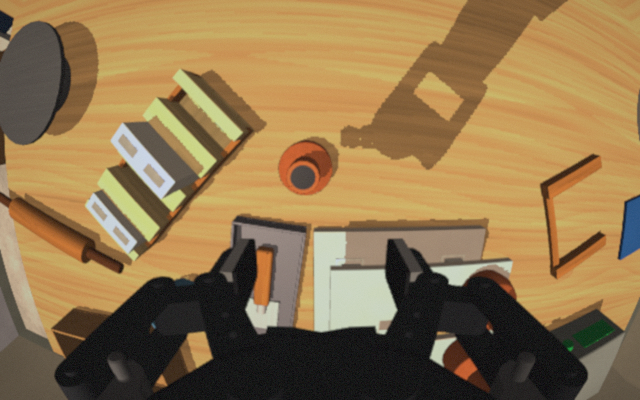

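arm_command([
  {"hand": 0.75,"travel": [-0.016,0,-0.06],"rotation": [-0.017,0.01,-0.055]},
  {"hand": 0.75,"travel": [0,0.12,0],"rotation": [0,0,0]},
  {"hand": 0.75,"travel": [0,0.15,0],"rotation": [0,0,0]},
  {"hand": 0.75,"travel": [0,0.1,0],"rotation": [0,0,0]},
  {"hand": 0.75,"travel": [0,0,0],"rotation": [0,0,0]},
])

```text
time: 54.42
eef_pos: [0.4355, -0.152, 0.208]
tcp_rot: [-0.705, -0.027, 0.029, 0.708]
contact_force: [0.2, -0.5, 0.4]
opening: 0.748
```

```bash
python3 -c "
from h import *
plan([.4343,-.1573,.14],94.2)"
```

```text
t 54.42 p [ 0.4355 -0.152   0.208 ] yaw 94.55 F [ 0.2 -0.5  0.4] open 0.748 q6 -2.21
ROT total [-0.01   0.012 -0.004] rows 1 each [-0.01   0.012 -0.004]
TRANS total(after rot) [-0.005  0.227 -0.017] | horiz rows 1 each [-0.005  0.    -0.017] vert 0.227 | dw [-0.0012 -0.0053 -0.068 ]
```

arm_command([
  {"hand": 0.75,"travel": [-0.007,0.07,-0.019],"rotation": [-0.01,0.012,-0.004]},
  {"hand": 0.75,"travel": [0,0.1,0],"rotation": [0,0,0]},
  {"hand": 0.75,"travel": [0,0.06,0],"rotation": [0,0,0]},
  {"hand": 0.75,"travel": [0,0,0],"rotation": [0,0,0]},
])

```text
time: 54.92
eef_pos: [0.4381, -0.1569, 0.1421]
tcp_rot: [0.708, 0.03, -0.025, -0.706]
contact_force: [-0.0, 0.1, 0.7]
opening: 0.756
```

```bash
python3 -c "
from h import *
plan([.4343,-.1573,.094],94.2)"
```

```text
t 54.92 p [ 0.4381 -0.1569  0.1421] yaw 94.45 F [-0.   0.1  0.7] open 0.756 q6 -2.21
ROT total [0.006 0.008 0.012] rows 1 each [0.006 0.008 0.012]
TRANS total(after rot) [-0.013  0.16  -0.   ] | horiz rows 1 each [-0.013  0.    -0.   ] vert 0.16 | dw [-0.0038 -0.0004 -0.0481]
```

arm_command([
  {"hand": 0.75,"travel": [-0.016,0.07,-0.001],"rotation": [0.006,0.008,0.014]},
  {"hand": 0.75,"travel": [-0.005,0.07,0],"rotation": [0,0,0]},
  {"hand": 0.75,"travel": [0,0,0],"rotation": [0,0,0]},
])

```text
time: 55.3
eef_pos: [0.4337, -0.1583, 0.101]
tcp_rot: [0.708, 0.027, -0.025, -0.706]
contact_force: [0.3, -0.0, -0.5]
opening: 0.748
```

```bash
python3 -c "
from h import *
plan([.4343,-.1573,.094],94.2)"
```

```text
t 55.3 p [ 0.4337 -0.1583  0.101 ] yaw 94.27 F [ 0.3 -0.  -0.5] open 0.748 q6 -2.21
ROT total [0.006 0.002 0.005] rows 1 each [0.006 0.002 0.005]
TRANS total(after rot) [0.002 0.023 0.003] | horiz rows 1 each [0.002 0.    0.003] vert 0.023 | dw [ 0.0006  0.001  -0.007 ]
```

arm_command([
  {"hand": 0.75,"travel": [0,0.024,0.003],"rotation": [0.006,0,0]},
  {"hand": 0.75,"travel": [0,0,0],"rotation": [0,0,0]},
  {"hand": 0.4,"travel": [0,0,0],"rotation": [0,0,0]},
  {"hand": 0.2,"travel": [0,0,0],"rotation": [0,0,0]},
  {"hand": 0.2,"travel": [0,0,0],"rotation": [0,0,0]},
  {"hand": 0.2,"travel": [0,0,0],"rotation": [0,0,0]},
])

```text
time: 56.05
eef_pos: [0.4349, -0.1581, 0.0953]
tcp_rot: [0.707, 0.028, -0.024, -0.706]
contact_force: [-0.3, -0.6, -1.1]
opening: 0.439
```

arm_command([
  {"hand": 0.2,"travel": [0,-0.08,0],"rotation": [0,0,0]},
  {"hand": 0.2,"travel": [0,-0.15,0],"rotation": [0,0,0]},
  {"hand": 0.2,"travel": [0,-0.18,0],"rotation": [0,0,0]},
  {"hand": 0.2,"travel": [0,-0.18,0],"rotation": [0,0,0]},
  {"hand": 0.2,"travel": [0,-0.08,0],"rotation": [0,0,0]},
  {"hand": 0.2,"travel": [0,0,0],"rotation": [0,0,0]},
])

```text
time: 56.8
eef_pos: [0.432, -0.1568, 0.2996]
tcp_rot: [-0.706, -0.026, 0.026, 0.707]
contact_force: [0.3, -0.2, -2.4]
opening: 0.439
```

```bash
python3 -c "
from h import *
plan([.5727,-.0745,.29],94.2)
"
```

```text
t 56.8 p [ 0.432  -0.1568  0.2996] yaw 94.26 F [ 0.3 -0.2 -2.4] open 0.439 q6 -2.22
ROT total [-0.004  0.002  0.001] rows 1 each [-0.004  0.002  0.001]
TRANS total(after rot) [0.488 0.032 0.239] | horiz rows 3 each [0.163 0.    0.08 ] vert 0.032 | dw [ 0.1407  0.0823 -0.0096]
```

arm_command([
  {"hand": 0.2,"travel": [0.12,0,0.06],"rotation": [0,0,0]},
  {"hand": 0.2,"travel": [0.14,0,0.07],"rotation": [0,0,0]},
  {"hand": 0.2,"travel": [0.12,0,0.06],"rotation": [0,0,0]},
  {"hand": 0.2,"travel": [0.06,0,0.03],"rotation": [0,0,0]},
  {"hand": 0.2,"travel": [0,0,0],"rotation": [0,0,0]},
])

```text
time: 57.42
eef_pos: [0.5587, -0.0781, 0.2876]
tcp_rot: [-0.704, -0.02, 0.031, 0.709]
contact_force: [-0.2, 0.5, -1.5]
opening: 0.438
```

```bash
python3 -c "
from h import *
plan([.5727,-.0745,.24],94.2)
"
```

```text
t 57.42 p [ 0.5587 -0.0781  0.2876] yaw 94.14 F [-0.2  0.5 -1.5] open 0.438 q6 -1.96
ROT total [-0.015 -0.002 -0.028] rows 1 each [-0.015 -0.002 -0.028]
TRANS total(after rot) [0.048 0.159 0.009] | horiz rows 1 each [0.048 0.    0.009] vert 0.159 | dw [ 0.014   0.0036 -0.0476]
```

arm_command([
  {"hand": 0.2,"travel": [0.042,0,0.009],"rotation": [-0.015,0,-0.03]},
  {"hand": 0.2,"travel": [0,0.06,0],"rotation": [0,0,0]},
  {"hand": 0.2,"travel": [0,0.06,0],"rotation": [0,0,0]},
  {"hand": 0.2,"travel": [0,0,0],"rotation": [0,0,0]},
])

```text
time: 57.92
eef_pos: [0.5685, -0.0751, 0.2449]
tcp_rot: [-0.706, -0.023, 0.027, 0.707]
contact_force: [0.7, -0.3, -0.5]
opening: 0.434
```

```bash
python3 -c "
from h import *
plan([.5727,-.0745,.23],94.2)
"
```

```text
t 57.92 p [ 0.5685 -0.0751  0.2449] yaw 94.03 F [ 0.7 -0.3 -0.5] open 0.434 q6 -1.95
ROT total [-0.003 -0.006 -0.009] rows 1 each [-0.003 -0.006 -0.009]
TRANS total(after rot) [0.014 0.05  0.001] | horiz rows 1 each [0.014 0.    0.001] vert 0.05 | dw [ 0.0042  0.0006 -0.0149]
```

arm_command([
  {"hand": 0.2,"travel": [0.013,0.03,0.001],"rotation": [-0.003,0,-0.01]},
  {"hand": 0.2,"travel": [0,0.02,0],"rotation": [0,0,0]},
  {"hand": 0.2,"travel": [0,0,0],"rotation": [0,0,0]},
])

```text
time: 58.3
eef_pos: [0.5726, -0.075, 0.2293]
tcp_rot: [0.707, 0.025, -0.024, -0.706]
contact_force: [-0.5, 1.0, -2.0]
opening: 0.438
```

```bash
python3 -c "
from h import *
plan([.5727,-.0745,.228],94.2)
"
```

```text
t 58.3 p [ 0.5726 -0.075   0.2293] yaw 94.0 F [-0.5  1.  -2. ] open 0.438 q6 -1.95
ROT total [ 0.001 -0.007  0.003] rows 1 each [ 0.001 -0.007  0.003]
TRANS total(after rot) [0.    0.004 0.002] | horiz rows 1 each [0.    0.    0.002] vert 0.004 | dw [ 0.0001  0.0005 -0.0013]
```

arm_command([
  {"hand": 0.2,"travel": [0,0.008,0],"rotation": [0,0,0]},
  {"hand": 0.2,"travel": [0,0.002,0],"rotation": [0,0,0]},
  {"hand": 0.2,"travel": [0,0,0],"rotation": [0,0,0]},
  {"hand": 0.6,"travel": [0,0,0],"rotation": [0,0,0]},
  {"hand": 0.75,"travel": [0,0,0],"rotation": [0,0,0]},
  {"hand": 0.75,"travel": [0,-0.08,0],"rotation": [0,0,0]},
  {"hand": 0.75,"travel": [0,-0.12,0],"rotation": [0,0,0]},
  {"hand": 0.75,"travel": [0,-0.15,0],"rotation": [0,0,0]},
  {"hand": 0.75,"travel": [0,-0.15,0],"rotation": [0,0,0]},
  {"hand": 0.75,"travel": [0,0,0],"rotation": [0,0,0]},
  {"hand": 0.75,"travel": [-0.15,-0.02,-0.1],"rotation": [0,0,0]},
  {"hand": 0.75,"travel": [-0.15,-0.02,-0.1],"rotation": [0,0,0]},
  {"hand": 0.75,"travel": [-0.1,-0.02,-0.15],"rotation": [0,0,0]},
  {"hand": 0.75,"travel": [0,0,-0.15],"rotation": [0,0,0]},
  {"hand": 0.75,"travel": [0,0,-0.15],"rotation": [0,0,0]},
  {"hand": 0.75,"travel": [0,0,0],"rotation": [0,0,0]},
])

```text
time: 60.3
eef_pos: [0.463, -0.2821, 0.3968]
tcp_rot: [-0.707, -0.027, 0.024, 0.707]
contact_force: [-0.0, -0.6, -0.6]
opening: 0.75
```

```bash
python3 -c "
from h import *
plan([.4345,-.1570,.33],94.2)
im,d=shot('top','t24.png');shot('scene','s24.png');P,u,v=pts('top',d)
for lo,hi,n0 in((.225,.25,'collar'),(.15,.25,'body'),(.124,.138,'shelf')):
  k=(P[:,2]>lo)&(P[:,2]<hi)&(P[:,0]<.8)&(P[:,0]>.45)&(P[:,1]>-.2)&(P[:,1]<.22)
  m=np.zeros((400,640),np.uint8); m[v[k],u[k]]=1
  n,l,st,_=cv2.connectedComponentsWithStats(m)
  for i in range(1,n):
    Q=P[k][l[v[k],u[k]]==i]
    if st[i,4]>50: print(n0,rect(Q),np.median(Q[:,2]).round(4),st[i,4])
for t in ['ornament','mug','scraper_center']:
  for m in ctrl.masks_of('top',t)[:1]:
    Q=pts('top',d,m['region'])[0]; print(t,m['score'],np.median(Q,0).round(3))
cv2.imwrite('pics/t24c.png',cv2.resize(im[130:300,200:420],None,fx=3.5,fy=3.5))
"
```

```text
t 60.3 p [ 0.463  -0.2821  0.3968] yaw 94.14 F [-0.  -0.6 -0.6] open 0.75 q6 -2.38
ROT total [-0.    -0.002  0.006] rows 1 each [-0.    -0.002  0.006]
TRANS total(after rot) [-0.064  0.223  0.423] | horiz rows 3 each [-0.021  0.     0.141] vert 0.223 | dw [-0.0285  0.1251 -0.0668]
collar (array([0.66571692, 0.0888056 ]), (36, 36), 10.954855918884277) 0.2366 165
collar (array([ 0.57321783, -0.07533437]), (36, 36), 43.390419006347656) 0.2368 163
collar (array([0.56247522, 0.08021009]), (37, 34), 3.2236216068267822) 0.2371 166
body (array([0.66414813, 0.08795566]), (70, 67), -77.02810096740723) 0.1833 549
body (array([ 0.57265948, -0.07531117]), (70, 69), 0.20382234454154968) 0.1832 553
body (array([0.56045514, 0.07931738]), (75, 70), -64.78709030151367) 0.1803 570
shelf (array([0.62084271, 0.00624344]), (241, 192), -85.88218116760254) 0.1309 3402
ornament 0.92 [0.726 0.28  0.018]
scraper_center 0.64 [ 0.669 -0.216  0.013]
```

View pics/t24c.png

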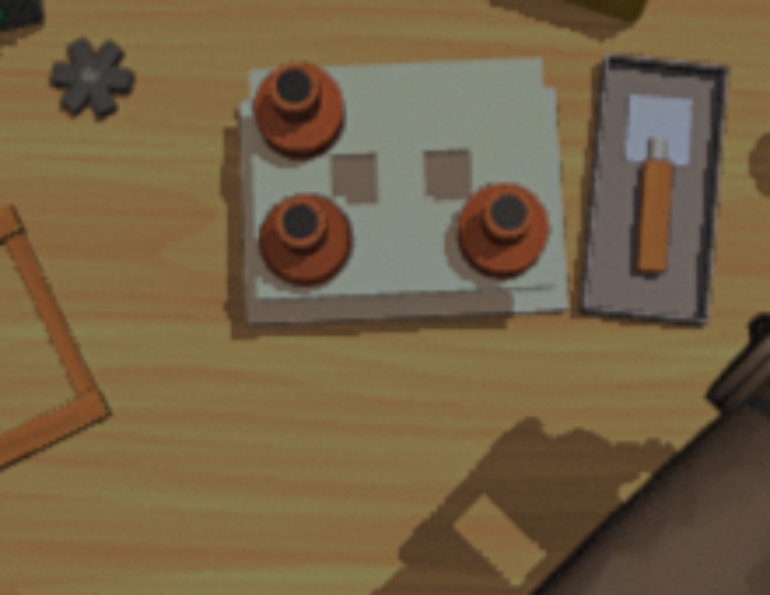

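View pics/s24.png

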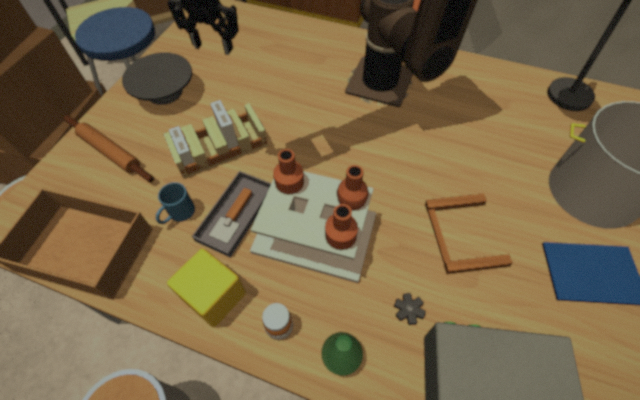

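```bash
python3 -c "
from h import *
print(ctrl.sign_off(), ctrl.get_state()['time'])"
```

```text
the job is handed in; nothing more can be done
the job is handed in; nothing more can be done
```

The kiln tier is set up and handed in, at about 60 s on the robot's clock. I did it in the order asked: scraper into the tray, the two 100 mm props onto the chalk outlines, the shelf on top, then the pots. Only three pots were present.

What the last camera checks showed:

- **Scraper:** it lies inside the tool tray.
- **Props:** both stand upright in their outlines. Relative to the outline centres, the left one is about 2 mm off lengthwise. The right one is 2 to 3 mm inward; the outline leaves 5 mm on each side, so it fits with the least room.
- **Shelf:** it is level to about 0.1°, within about 1.5 mm of the slab's centre, and square to within about 0.3°.
- **Pots:** all three stand upright. Their whole feet are on the shelf, clear of the hand slots and at least 4 mm from the shelf's edges.
- **Left alone:** the ornament reads where it started. In the last check the network did not report the mug, but the scene picture shows it in its place. The odd props are still in the rack.

The wrist and overhead cameras disagreed by 1 to 2 mm throughout, which is within their stated calibration. On one transit, carrying the first prop, the tool sank about 6 cm and tilted about 4°. I levelled it before placing the prop, and neither the force readings nor the pictures showed any contact.

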